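# Open the combination weight case and put the large weight on the balance

### The job

Unlock the weight case with its combination: turn the dial right (clockwise) to 2 o'clock, left to 11 o'clock, then right to 1 o'clock, stopping for a moment with the pointer on each mark. Then slide the lid fully open by its handle, take out the larger of the two weights and stand it gently, upright, in the middle of the balance pan. Leave the lid open, the smaller weight standing in the case and the other things where they are.

Things in the scene. Friction and masses are not known exactly. Their poses are not given: they have to be found in the camera images.
- weight_case: Fixed low grey steel chest, 194 (x) x 223 (y) mm, top 87 mm above the bench. Origin on the bench under it; it reaches x = -97 to 97, y = -93 to 130 mm in its own frame, z up, +x its far side. Its left part (y over 18 mm) is a dark deck with the dial, its right part a well under the sliding lid, where the two weights stand.
- clock_face (a point): Centre of the dial, on the deck's top, 87 mm above the bench, axes as the case's. Twelve white marks on the deck stand round it like a clock face: 12 o'clock (a double mark) on the +x side, 3 o'clock on the -y side, clockwise seen from above.
- well (a point): Point on the well's floor (8 mm above the bench), axes as the case's. The well reaches 87 mm either way in x (83 mm free between the lips over the lid) and -57 to +40 mm in y; with the lid fully open, -40 to +40 mm in y are uncovered. The weights stand about 40 mm from this point towards +x and -x; which is where varies.
- dial (a joint): Angle of the combination dial in rad, clockwise seen from above (turning right) positive; 0 = pointer at 12 o'clock, 30 degrees (0.524 rad) per hour: 1 o'clock = 0.524, 2 o'clock = 1.047, 11 o'clock = -0.524. Stops at -2.6 and +2.6 rad. Stays where left (friction 0.05 N m). Locks the lid unless within about 9 degrees of 1 o'clock.
- dial_grip (a point): Point on the dial's vertical axis, 118 mm above the bench, in the middle of its upright grip bar; turns with the dial. The black bar is 14 mm thick (this frame's y), 48 mm long (x); its pointed end with a white line, at +x, is the pointer. It rises from a round skirt (76 mm diameter, top 97 mm above the bench) to 131 mm above the bench. Grip the bar across its thickness from above.
- lid (a joint): Travel of the sliding lid in m: 0 = shut, 0.11 = fully open (stop). It slides level along the case's -y direction, out over the end of the case, needs about 2 N and stays where it is left. It is held shut by the dial's lock.
- lid_handle (a point): Middle of the upright black handle bar on the lid, 102 mm above the bench. The bar is 12 mm thick along the slide direction (y), 60 mm long (x), and stands 31 mm above the aluminium lid (lid top at 81 mm, bar top at 112 mm).
- weight_large: The larger steel weight, 44 mm diameter, 64 mm high, about 0.45 kg; cylinder 36 mm high with a thin neck (16 mm) and a grip knob of 26 mm diameter, which takes up the top 18 mm. Origin at the centre of its underside, z up.
- weight_small: The smaller steel weight of the same shape, 30 mm diameter, 50 mm high, knob 18 mm; about 0.15 kg. Origin at the centre of its underside, z up. It stays in the case.
- balance: Fixed bench balance, about 270 x 200 x 76 mm, display and keys towards -x; origin on the bench under its middle, z up.
- pan_centre (a point): Centre of the upper face of the balance's flat round metal pan (160 mm diameter), 76 mm above the bench. The pan does not give.
- flask: Conical glass flask, 100 mm diameter, 146 mm high, a bystander. Origin at the centre of its underside.
- petri: Flat covered dish, 70 mm diameter, 15 mm high, a bystander. Origin at the centre of its underside.
- tape: Roll of label tape lying flat, 70 mm diameter, 20 mm high, a bystander. Origin at the centre of its underside.

How it is judged:
By the outcome, as a careful person would: the job done as asked, in the order asked, and still so for the second after the job is handed in, with the robot touching nothing.
It also fails if it takes over 72 s, if anything falls off the work surface, if the arm or the gripper's body presses on something with over 40 N, if the wrist force passes 120 N, or if a joint passes its speed limit or range.

### The arm

A 7-joint arm with a two-finger parallel gripper is mounted at the origin on a cart in front of the work surface, level with it; the furniture and walls round the work are solid. World frame = base frame: x ahead of the robot, y to its left, z up, the work surface at z = 0. Lengths are in m, angles in rad, forces in N, time in s.
With the tool pointing down it reaches from about 0.425 to 0.95 m from the base axis. Payload 16.7 kg.
Tool frame: the origin (TCP) lies at the very end of the fingers, on their centre line; the grasp point (between the pads) lies 19 mm behind it; z points along the fingers, x is the direction in which the jaws open and shut, and the axes are right-handed (so a half turn about z gives the same grasp; the last joint's range is limited). The gripper opens to 94 mm and grips with 3 to 60 N. Pads are 16 mm wide; open, the fingers measure 119 mm over their backs; the gripper's body (75 mm by 177 mm) begins 78 mm behind the grasp point.
Start: joints at [0.981, 0.426, 0.074, 1.606, -0.034, 1.111, -0.067], TCP at [0.288, -0.61, 0.175] pointing down, gripper open.
Joint ranges: [-2.85, 2.85], [-0.5, 2.14], [-1.23, 1.37], [0.21, 2.46], [-1.02, 4.16], [0.16, 2.05], [-2.73, 2.73]. Speed limits (rad/s): [1.89, 1.89, 2.39, 2.39, 3.01, 3.01, 3.01].

### API

Orientations are given as a unit quaternion [x, y, z, w].
In Python, from workcell import arm gives the robot as it stands.
- The arm moves only by the shell command python3 -m jog 'ROWS'. ROWS is JSON, a list of rows, each an object of numbers: "dx", "dy", "dz": the shift along the tool's x, y, z in mm; "wx", "wy", "wz": the turn, a rotation vector about the tool's x, y, z in degrees; "jaw": the finger opening in mm, from 0 to 94. In form: [{"dx": .., "dy": .., "dz": .., "wx": .., "wy": .., "wz": .., "jaw": ..}, ...]. A call has 1 to 20 rows; each row shifts and turns the pose as measured when the row begins, along the tool's axes as they then stand; what a row does not reach is not made up. A row lasts 1/8 s, in which the tool goes at most 62.5 mm and 10.7 degrees, less where a joint would pass 70% of its speed; a pose out of reach is approached as far as the arm can. A call is refused whole if a number of a shift passes 62.5 or a number of a turn 10.7, either way. A call with a gripper value outside its range is refused whole. The fingers move at their own pace and stop on an object; the grip force is fixed at half the most. Time passes only in rows, so rows that do not move let the fingers close. It gives the time, the measured TCP pose, the force and the opening at its end, in the units of the state.
- arm.sense(): the state, without advancing time (a new reading comes with each control period).
- arm.snapshot(name): name is "scene" or "top" or "wrist"; returns the picture (400x640x3 uint8, red, green, blue); there is no depth.
- arm.camera_model(name): a dict with "camera_matrix" (3x3 intrinsics, pixels), "origin" and "orientation" of the camera in the world. Camera axes: x right, y down, z forward; pixel columns grow to the right and rows downward; lengths in m; the calibration is good to about 2 mm. A picture is of the moment at which its call begins: read the wrist's pose just before it. camera_model takes no time and is no camera call; for the wrist camera it gives the pose at the moment of the call.
- arm.job_done(): hands the job in, once; it reports no verdict.
Trained networks look in the newest picture that a camera, given by its name, has taken for a name from the list of things; names that differ only in an ending like _2 or _b are one class to them, and where a whole thing is asked for, a point or a joint stands for the part that bears it (a point fixed in the world has none). Each returns a list of dicts, best first, with "score" (0 to 1); they miss things now and then, are a little off and sometimes report something else, mostly with a low value. They report only what shows in the picture. A call takes as long as a camera call.
- arm.find_in(camera, query): "extent" ([left, top, right, bottom] in pixels, round what is visible of it).
The state is a dict: "t": time; "q": joint angles; "dq": joint speeds; "tau": joint torques, N m; "tool_pos": TCP position; "tcp_rot": TCP orientation; "ft_force": force on the tool from outside, world axes, zero at the start; "torque": the same for the moment, N m; "finger_gap": finger opening in m.
Only numpy, scipy, OpenCV 4.12 (cv2) and the standard library are available. Lean on these libraries where they do the work, as an engineer would, in place of code of your own. Each camera call takes 0.05 s, during which the arm holds its last target.

## Working session

There is one attempt and no reset: what is moved stays moved. The work goes in short steps, Python scripts to look and compute and a shell command to move; the robot and the scene stay as the last step left them, time stands still between calls to the robot, and variables do not carry over. Pictures are saved under pics/ and viewed, and the job is handed in when it is done.

```bash
ls; mkdir -p pics
python3 - <<'E'
from workcell import arm
import cv2
s=arm.sense(); print(s)
for n in ("scene","top","wrist"):
    im=arm.snapshot(n); cv2.imwrite(f"pics/a_{n}.png",im[:,:,::-1]); print(n,arm.camera_model(n))
E
```

```text
pics
{'t': 0.0, 'q': array([ 0.98052548,  0.42673462,  0.0738331 ,  1.60658407, -0.0341156 ,
        1.11079656, -0.06711421]), 'dq': array([-1.55356283e-05,  1.50841004e-04,  1.62464681e-04, -1.11651758e-03,
        9.99923866e-04,  2.44269622e-04, -4.34743554e-04]), 'tau': array([ 1.44506685e-03, -9.35811067e+01,  3.66766445e+00, -4.54167080e+01,
       -4.86846780e-02,  2.03697290e-02,  9.77999480e-05]), 'tool_pos': array([ 0.28776692, -0.61007114,  0.17458348]), 'tcp_rot': array([ 8.44571998e-01, -5.35441632e-01, -5.52176230e-04, -3.07271398e-04]), 'ft_force': array([0.77879474, 0.11469246, 0.00991465]), 'torque': array([-0.01165356, -0.03846689, -0.00618933]), 'finger_gap': 0.09423824964727433}
scene {'camera_matrix': array([[482.05764138,   0.        , 318.76492893],
       [  0.        , 482.05764138, 209.38825245],
       [  0.        ,   0.        ,   1.        ]]), 'origin': array([-0.10412165,  0.9323723 ,  0.82200095]), 'orientation': array([-0.29003669,  0.83231124, -0.44835095,  0.14872169])}
top {'camera_matrix': array([[450.05549367,   0.        , 318.75425735],
       [  0.        , 450.05549367, 199.80503576],
       [  0.        ,   0.        ,   1.        ]]), 'origin': array([0.29814904, 0.04923889, 1.36204155]), 'orientation': array([ 0.73907659, -0.66450111,  0.07225986, -0.08356184])}
wrist {'camera_matrix': array([[292.4875922 ,   0.        , 314.73482   ],
       [  0.        , 292.4875922 , 202.88918072],
       [  0.        ,   0.        ,   1.        ]]), 'origin': array([ 0.35876615, -0.57488967,  0.38446272]), 'orientation': array([ 0.83675778, -0.53037897, -0.07338098,  0.11467258])}
```

View pics/a_scene.png

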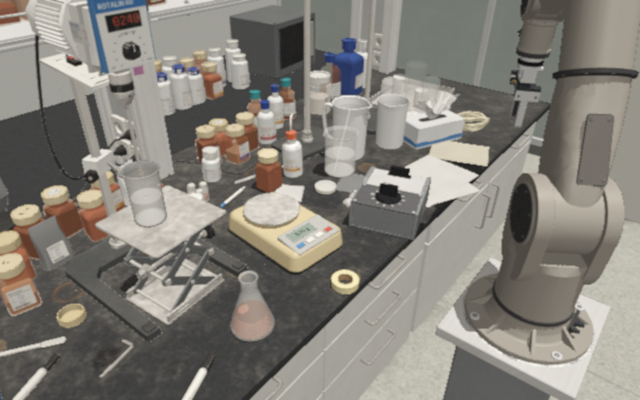

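View pics/a_top.png

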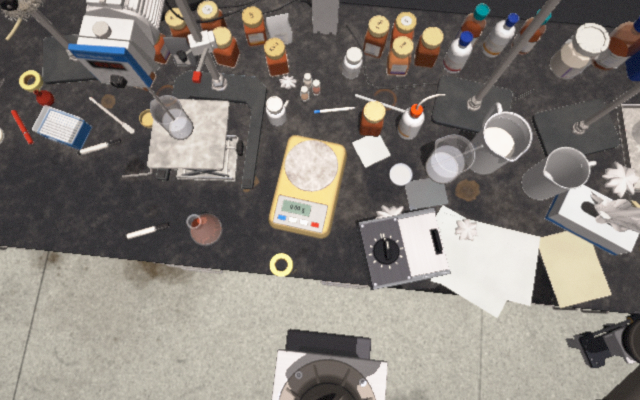

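View pics/a_wrist.png

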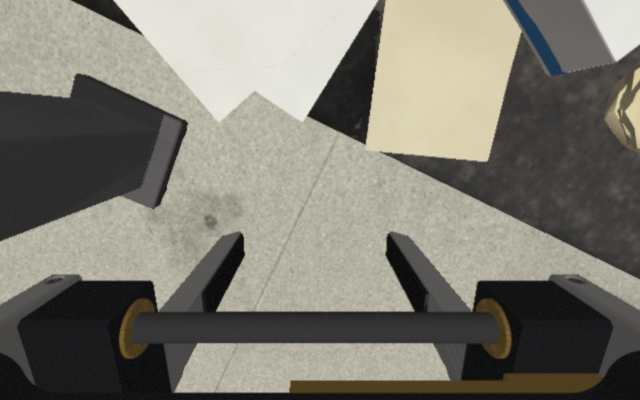

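The top view shows the case at about (405,247), its dial at (385,252), the handle at (435,241) and the pan at (310,165). I'll zoom in and compute coarse positions.

```bash
cat > h.py <<'E'
import numpy as np,cv2
from scipy.spatial.transform import Rotation as R
def ray(cm,uv,z):
    K=cm["camera_matrix"];d=R.from_quat(cm["orientation"]).apply(np.linalg.inv(K)@[uv[0],uv[1],1.])
    o=cm["origin"];return o+d*(z-o[2])/d[2]
def proj(cm,p):
    c=R.from_quat(cm["orientation"]).inv().apply(np.asarray(p)-cm["origin"]);u=cm["camera_matrix"]@c
    return u[:2]/u[2]
E
python3 - <<'E'
from workcell import arm
from h import *
im=cv2.imread("pics/a_top.png")
c=cv2.resize(im[190:300,345:465],None,fx=6,fy=5.4,interpolation=cv2.INTER_CUBIC);c=cv2.resize(im[190:300,345:465],None,fx=5,fy=5,interpolation=cv2.INTER_CUBIC);cv2.imwrite("pics/b.png",c)
cm=arm.camera_model("top")
print("dial",ray(cm,(385,252),.118),"handle",ray(cm,(435,241),.112),"pan",ray(cm,(311,165),.076))
for q in("weight_case","dial","lid_handle","balance","pan_centre","petri"):
    print(q,[(d["extent"],round(d["score"],2)) for d in arm.find_in("top",q)[:2]])
E
```

```text
dial [ 0.44844797 -0.11321972  0.118     ] handle [ 0.49447996 -0.25018231  0.112     ] pan [0.68865255 0.11977554 0.076     ]
weight_case [([370.3, 236.1, 402.1, 267.3], 0.62)]
dial [([372.8, 239.5, 398.2, 264.9], 0.82)]
lid_handle [([394.1, 209.5, 452.3, 278.7], 0.88)]
balance [([270.2, 135.5, 346.8, 240.0], 0.81), ([373.4, 236.5, 398.9, 264.9], 0.22)]
pan_centre [([267.0, 135.2, 346.5, 238.1], 0.79), ([370.7, 234.8, 402.1, 267.0], 0.51)]
petri [([390.4, 163.6, 410.3, 186.1], 0.95)]
```

View pics/b.png

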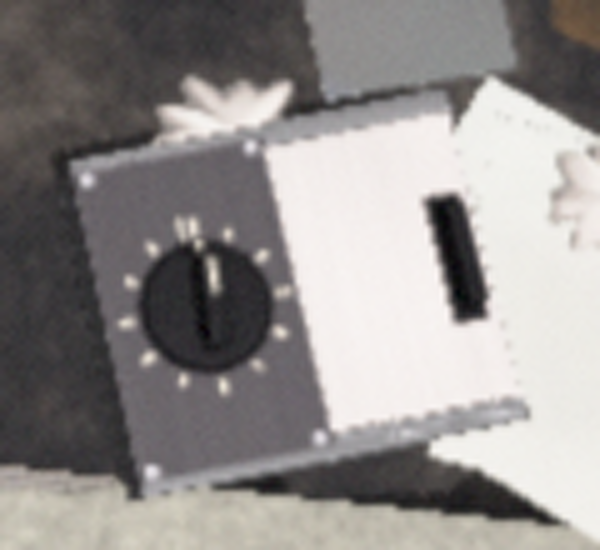

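```bash
python3 -m jog '[{"dx":-20,"dy":-20,"dz":-50},{"dx":-30,"dy":-30,"dz":-45},{"dx":-40,"dy":-40,"dz":-20},{"dx":-40,"dy":-40,"dz":0},{"dx":-40,"dy":-40,"dz":0},{"dx":-40,"dy":-40,"dz":0},{"dx":-40,"dy":-40,"dz":0},{"dx":-35,"dy":-35,"dz":0},{"dx":-25,"dy":-30,"dz":0},{"dx":0,"dy":0,"dz":0}]'
python3 - <<'E'
from workcell import arm
from h import *
s=arm.sense();print(s["q"],s["tool_pos"],s["tcp_rot"])
cm=arm.camera_model("wrist");im=arm.snapshot("wrist");cv2.imwrite("pics/c.png",im[:,:,::-1])
import pickle;pickle.dump(cm,open("c.pkl","wb"))
E
```

```text
[ 0.98049818  0.42612407  0.07389023  1.60604804 -0.03408813  1.11081519
 -0.06712795] [ 0.28794626 -0.61041624  0.17522921] [ 8.44569523e-01 -5.35445905e-01 -5.44288835e-05 -4.25223613e-05]schema error: expected keys dx, dy, dz, wx, wy, wz, jaw
```

View pics/c.png

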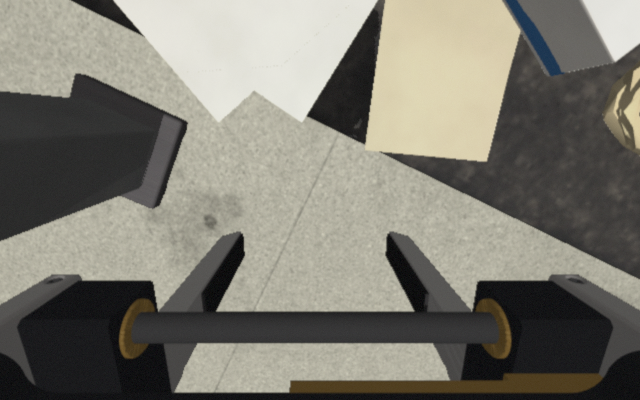

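All keys are needed in each row.

```bash
python3 -m jog '[{"dx":-20,"dy":-20,"dz":-50,"wx":0,"wy":0,"wz":0,"jaw":94},{"dx":-30,"dy":-30,"dz":-45,"wx":0,"wy":0,"wz":0,"jaw":94},{"dx":-40,"dy":-40,"dz":-20,"wx":0,"wy":0,"wz":0,"jaw":94},{"dx":-40,"dy":-40,"dz":0,"wx":0,"wy":0,"wz":0,"jaw":94},{"dx":-40,"dy":-40,"dz":0,"wx":0,"wy":0,"wz":0,"jaw":94},{"dx":-40,"dy":-40,"dz":0,"wx":0,"wy":0,"wz":0,"jaw":94},{"dx":-40,"dy":-40,"dz":0,"wx":0,"wy":0,"wz":0,"jaw":94},{"dx":-35,"dy":-35,"dz":0,"wx":0,"wy":0,"wz":0,"jaw":94},{"dx":-25,"dy":-30,"dz":0,"wx":0,"wy":0,"wz":0,"jaw":94},{"dx":0,"dy":0,"dz":0,"wx":0,"wy":0,"wz":0,"jaw":94}]'
cat > look.py <<'E'
import sys,pickle
from workcell import arm
from h import *
n=sys.argv[1];cam=sys.argv[2] if len(sys.argv)>2 else "wrist"
s=arm.sense();print(s["t"],s["tool_pos"].round(4),R.from_quat(s["tcp_rot"]).as_matrix().round(3).tolist(),s["ft_force"].round(1),s["finger_gap"])
cm=arm.camera_model(cam);im=arm.snapshot(cam);cv2.imwrite(f"pics/{n}.png",im[:,:,::-1])
pickle.dump(cm,open(n+".pkl","wb"))
E
python3 look.py c1
```

```text
t: 1.75
tool_pos: [0.4449, -0.1826, 0.2949]
tcp_rot: [0.845, -0.535, 0.002, -0.0]
ft_force: [-0.6, -0.2, -0.3]
finger_gap: 0.094
1.75 [ 0.4449 -0.1826  0.2949] [[0.427, -0.904, 0.003], [-0.904, -0.427, -0.002], [0.003, -0.002, -1.0]] [-0.6 -0.2 -0.3] 0.09399234350196756
```

View pics/c1.png

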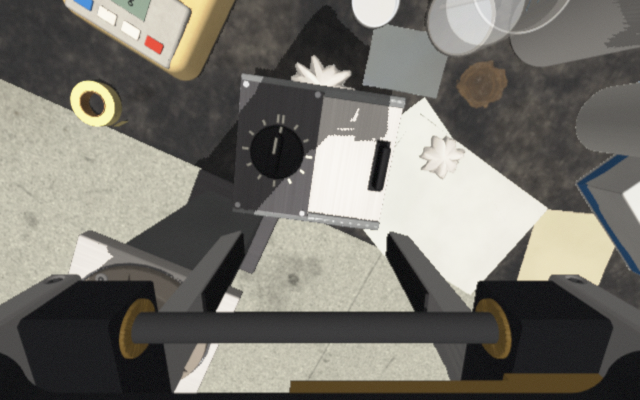

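Run:
```python
from h import *
im=cv2.imread("pics/c1.png")
cv2.imwrite("pics/d.png",cv2.resize(im[65:235,225:415],None,fx=4,fy=3.5*4/3.5*0.875,interpolation=cv2.INTER_CUBIC))
cv2.imwrite("pics/e.png",cv2.resize(im[105:200,235:325],None,fx=6,fy=6,interpolation=cv2.INTER_CUBIC))
```

```text
(no output)
```

View pics/d.png

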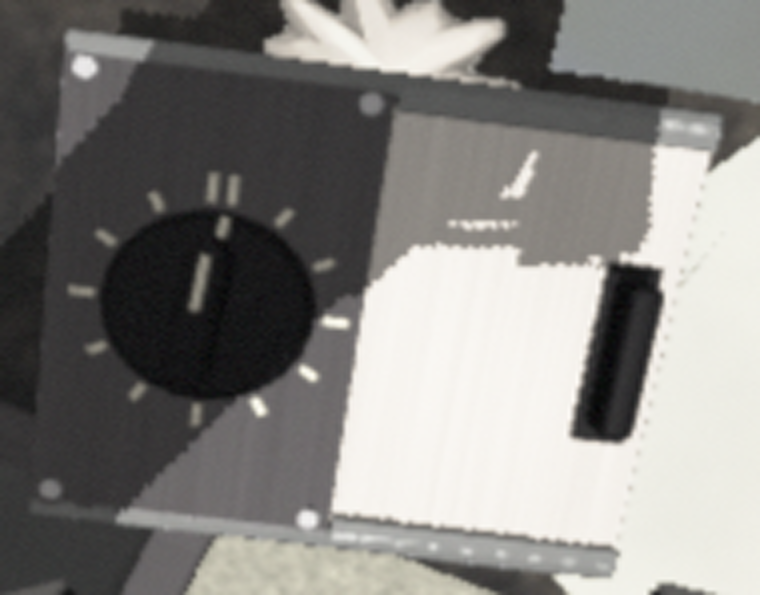

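View pics/e.png

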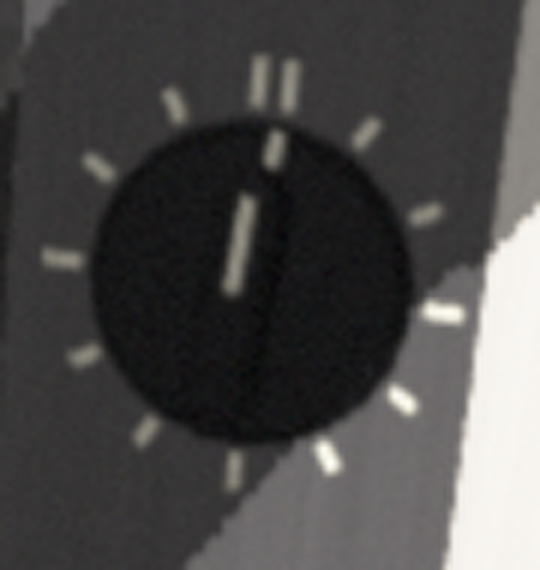

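```bash
cat > m.py <<'E'
import pickle
from h import *
cm=pickle.load(open("c1.pkl","rb"))
P=[(275,83),(367,133),(427,214),(443,313),(403,400),(328,456),(233,470),(146,431),(84,356),(62,259),(98,167),(175,105)]
f=lambda p,z:ray(cm,((p[0]+.5)/6-.5+235,(p[1]+.5)/6-.5+105),z)
W=np.array([f(p,.087)[:2] for p in P])
# similarity fit to clock
a=-np.arange(12)*np.pi/6
M=np.exp(1j*a); w=W[:,0]+1j*W[:,1]
c=w.mean(); k=(w-c)@M.conj()/12
print("centre",c,"r",abs(k),"yaw",np.degrees(np.angle(k)),"res mm",(abs(w-c-k*M)*1e3).round(1))
yaw=np.angle(k)
bar=f((247,196),.131)-f((232,296),.131); sk=f((275,150),.097)[:2]-[c.real,c.imag]
print("bar line dir",np.degrees(np.arctan2(bar[1],bar[0])),f((247,196),.131),f((232,296),.131),"skirt dir",np.degrees(np.arctan2(sk[1],sk[0])),np.linalg.norm(sk))
g=lambda p,z:ray(cm,((p[0]+.5)/4-.5+225,(p[1]+.5)/3.5-.5+65),z)
def case(p): 
    d=(p[0]-c.real+1j*(p[1]-c.imag))*np.exp(-1j*yaw); return np.round([d.real*1e3,d.imag*1e3],1)
print("handle top corners rel clock:",[ (g(p,.112)[:2].round(4),case(g(p,.112))) for p in [(634,275),(660,290),(627,435),(600,438)]])
print("corners",[(n,case(g(p,.087))) for n,p in dict(tl=(67,33),tr=(722,118),bl=(30,510),br=(615,572)).items()])
for p in [(.6886,.1198,.076)]: print(case(p))
E
python3 m.py
```

```text
centre (0.4552691453012164-0.11711508742438023j) r 0.044569896270523955 yaw 17.227227251219258 res mm [1.6 0.5 0.4 0.6 0.3 0.4 0.4 0.5 0.4 0.6 0.4 0.5]
bar line dir 14.539966380168973 [ 0.47783976 -0.11176203  0.131     ] [ 0.45751593 -0.11703326  0.131     ] skirt dir 12.341711485342755 0.031929758450311915
handle top corners rel clock: [(array([ 0.5293, -0.2412]), array([  34. , -140.4])), (array([ 0.5281, -0.2517]), array([  29.7, -150.1])), (array([ 0.474 , -0.2689]), array([ -27. , -150.5])), (array([ 0.469, -0.261]), array([ -29.5, -141.5]))]
corners [('tl', array([94.9, 57.1])), ('tr', array([  95.6, -163.9])), ('bl', array([-94.9,  57. ])), ('br', array([ -92.3, -164.8]))]
[293.  157.2]
```

Clock centre is (0.4553, -0.1171) and yaw is 17.2°. The case edges come out at ±95 and +57/-164 mm, against ±97 and 57/-166 given. The pointer is about +3° off 12. Next I rotate the tool about 10.7° and move over the dial.

```bash
python3 -m jog '[{"dx":0,"dy":0,"dz":0,"wx":0,"wy":0,"wz":10.7,"jaw":94},{"dx":-30,"dy":-13,"dz":30,"wx":0,"wy":0,"wz":0,"jaw":94},{"dx":-30,"dy":-13,"dz":50,"wx":0,"wy":0,"wz":0,"jaw":94},{"dx":0,"dy":0,"dz":30,"wx":0,"wy":0,"wz":0,"jaw":94},{"dx":0,"dy":0,"dz":0,"wx":0,"wy":0,"wz":0,"jaw":94}]'
python3 look.py f
```

```text
t: 2.42
tool_pos: [0.4543, -0.1249, 0.1828]
tcp_rot: [0.786, -0.619, 0.003, 0.0]
ft_force: [-0.1, 0.5, 1.2]
finger_gap: 0.0937
2.425 [ 0.4543 -0.1249  0.1828] [[0.235, -0.972, 0.005], [-0.972, -0.235, -0.004], [0.005, -0.004, -1.0]] [-0.1  0.5  1.2] 0.09374569277719663
```

View pics/f.png

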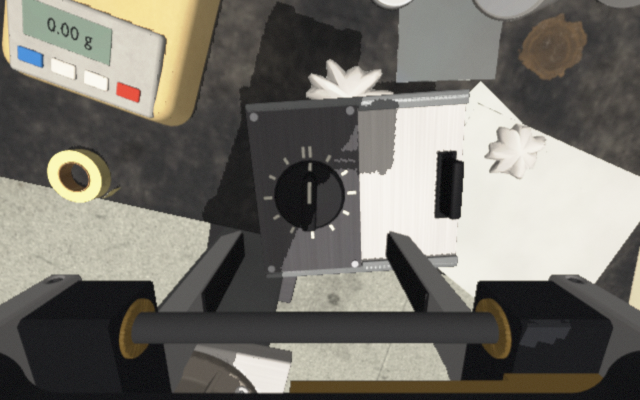

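Run:
```python
from h import *
im=cv2.imread("pics/f.png")
cv2.imwrite("pics/f2.png",cv2.resize(im[140:245,255:365],None,fx=5.5,fy=5.5,interpolation=cv2.INTER_CUBIC))
```

```text
(no output)
```

View pics/f2.png

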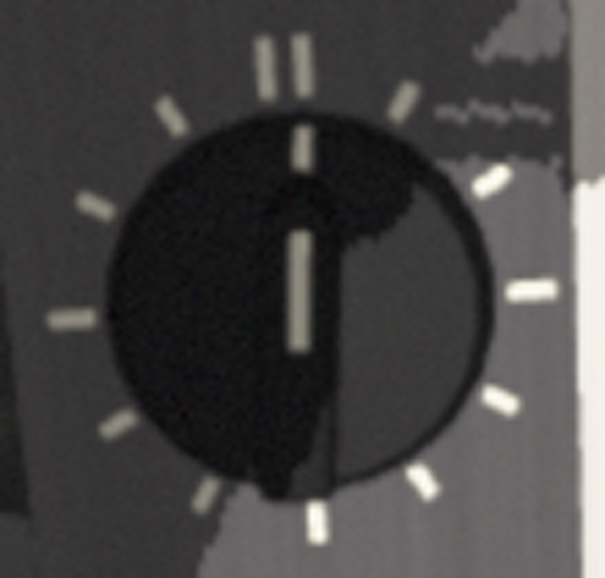

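```bash
sed -e 's/c1.pkl/f.pkl/' -e 's/^P=.*/P=[(284,67),(403,101),(491,180),(532,290),(501,400),(423,481),(317,522),(206,495),(118,425),(72,320),(96,205),(171,116)]/' -e 's#^f=.*#f=lambda p,z:ray(cm,((p[0]+.5)/5.5-.5+255,(p[1]+.5)/5.5-.5+140),z)#' -e 's/(247,196)/(300,232)/g;s/(232,296)/(298,352)/g;s/(275,150)/(303,148)/g' -e '/^g=/,$d' m.py > m2.py; python3 m2.py
```

```text
centre (0.45505627066603577-0.11725644388510933j) r 0.04460442151329595 yaw 17.318745215309875 res mm [1.5 0.5 0.6 0.6 0.3 0.5 1.1 0.4 0.4 0.5 0.6 0.4]
bar line dir 12.344314075679256 [ 0.47772554 -0.11225917  0.131     ] [ 0.45757583 -0.11666884  0.131     ] skirt dir 12.500285878069343 0.032174272880455775
```

```bash
python3 -m jog '[{"dx":-7,"dy":-2.5,"dz":20,"wx":0,"wy":0,"wz":1,"jaw":94},{"dx":0,"dy":0,"dz":30,"wx":0,"wy":0,"wz":0,"jaw":94},{"dx":0,"dy":0,"dz":15,"wx":0,"wy":0,"wz":0,"jaw":94},{"dx":0,"dy":0,"dz":0,"wx":0,"wy":0,"wz":0,"jaw":94}]'
python3 look.py g
```

```text
t: 2.98
tool_pos: [0.4601, -0.1219, 0.1236]
tcp_rot: [0.778, -0.628, 0.008, -0.002]
ft_force: [0.2, 0.6, 0.2]
finger_gap: 0.0942
2.975 [ 0.4601 -0.1219  0.1236] [[0.212, -0.977, 0.014], [-0.977, -0.212, -0.007], [0.01, -0.013, -1.0]] [0.2 0.6 0.2] 0.09418333630642002
```

```bash
cat > go.py <<'E'
# prints the tool-frame shift (mm) and turn (deg) to target x y z heading(deg, direction of -tool y)
import sys
from workcell import arm
from h import *
x,y,z,h=map(float,sys.argv[1:5]);s=arm.sense();Rc=R.from_quat(s["tcp_rot"]);h=np.radians(h)
Y=np.array([-np.cos(h),-np.sin(h),0]);Z=np.array([0,0,-1.]);T=R.from_matrix(np.c_[np.cross(Y,Z),Y,Z])
m=Rc.as_matrix()
print("t",s["t"],"pos",s["tool_pos"].round(4),"head",np.degrees(np.arctan2(-m[1,1],-m[0,1])).round(2),"gap",round(s["finger_gap"],4),"F",s["ft_force"].round(1),"q7",s["q"][6].round(2))
print("shift",(Rc.inv().apply(np.array([x,y,z])-s["tool_pos"])*1e3).round(1),"turn",np.degrees((Rc.inv()*T).as_rotvec()).round(2))
E
python3 go.py .455 -.1172 .103 12.4
```

```text
t 3.025 pos [ 0.4604 -0.1219  0.1241] head 12.23 gap 0.0942 F [ 0.3 -0.2  0.1] q7 -1.31
shift [-6.   4.6 21. ] turn [-0.76 -0.6  -0.17]
```

```bash
python3 -m jog '[{"dx":-6,"dy":4.5,"dz":5,"wx":-0.8,"wy":-0.6,"wz":0,"jaw":94},{"dx":0,"dy":0,"dz":5,"wx":0,"wy":0,"wz":0,"jaw":94},{"dx":0,"dy":0,"dz":0,"wx":0,"wy":0,"wz":0,"jaw":94}]'
python3 go.py .455 -.1172 .103 12.4
```

```text
t: 3.4
tool_pos: [0.4557, -0.1171, 0.1154]
tcp_rot: [0.778, -0.628, 0.0, -0.0]
ft_force: [0.3, -0.4, -0.2]
finger_gap: 0.0937
t 3.4 pos [ 0.4557 -0.1171  0.1154] head 12.2 gap 0.0937 F [ 0.3 -0.4 -0.2] q7 -1.31
shift [-0.1  0.7 12.4] turn [-0.05 -0.03 -0.2 ]
```

```bash
python3 -m jog '[{"dx":0,"dy":0.5,"dz":8,"wx":0,"wy":0,"wz":0,"jaw":94},{"dx":0,"dy":0,"dz":4,"wx":0,"wy":0,"wz":0,"jaw":70},{"dx":0,"dy":0,"dz":0,"wx":0,"wy":0,"wz":0,"jaw":40}]'
python3 go.py .455 -.1172 .103 12.4
```

```text
t: 3.78
tool_pos: [0.4552, -0.1173, 0.1026]
tcp_rot: [0.778, -0.628, 0.001, -0.0]
ft_force: [0.2, 0.3, -1.0]
finger_gap: 0.0774
t 3.775 pos [ 0.4552 -0.1173  0.1026] head 12.21 gap 0.0774 F [ 0.2  0.3 -1. ] q7 -1.32
shift [-0.1  0.2 -0.4] turn [-0.05 -0.03 -0.19]
```

```bash
python3 -m jog '[{"dx":0,"dy":0,"dz":0,"wx":0,"wy":0,"wz":0,"jaw":0},{"dx":0,"dy":0,"dz":0,"wx":0,"wy":0,"wz":0,"jaw":0},{"dx":0,"dy":0,"dz":0,"wx":0,"wy":0,"wz":0,"jaw":0},{"dx":0,"dy":0,"dz":0,"wx":0,"wy":0,"wz":0,"jaw":0},{"dx":0,"dy":0,"dz":0,"wx":0,"wy":0,"wz":0,"jaw":0},{"dx":0,"dy":0,"dz":0,"wx":0,"wy":0,"wz":0,"jaw":0}]'
python3 go.py .455 -.1172 .103 12.4
```

```text
t: 4.53
tool_pos: [0.4554, -0.1173, 0.1029]
tcp_rot: [0.778, -0.628, 0.001, -0.0]
ft_force: [0.8, 0.2, 0.2]
finger_gap: 0.0168
t 4.525 pos [ 0.4554 -0.1173  0.1029] head 12.21 gap 0.0168 F [0.8 0.2 0.2] q7 -1.32
shift [-0.2  0.4 -0.1] turn [-0.08 -0.05 -0.19]
```

```bash
python3 -m jog '[{"dx":0,"dy":0,"dz":0,"wx":0,"wy":0,"wz":0,"jaw":0},{"dx":0,"dy":0,"dz":0,"wx":0,"wy":0,"wz":0,"jaw":0}]'
python3 go.py .455 -.1172 .103 -42.7
```

```text
t: 4.78
tool_pos: [0.4554, -0.1173, 0.103]
tcp_rot: [0.778, -0.628, 0.001, -0.0]
ft_force: [-0.6, 0.3, 0.8]
finger_gap: 0.0004
t 4.775 pos [ 0.4554 -0.1173  0.103 ] head 12.21 gap 0.0004 F [-0.6  0.3  0.8] q7 -1.32
shift [-0.2  0.4 -0. ] turn [-0.1  -0.   54.91]
```

The jaws shut fully with no bar between them, so I'll look before doing anything else.

```bash
python3 look.py h1; python3 look.py h2 scene
python3 - <<'E'
from h import *
im=cv2.imread("pics/h2.png");cv2.imwrite("pics/h2z.png",cv2.resize(im[60:260,300:500],None,fx=3,fy=3,interpolation=cv2.INTER_CUBIC))
E
```

```text
4.775 [ 0.4554 -0.1173  0.103 ] [[0.212, -0.977, 0.002], [-0.977, -0.212, -0.0], [0.001, -0.001, -1.0]] [-0.6  0.3  0.8] 0.0004278552145543179
4.825 [ 0.4554 -0.1173  0.1029] [[0.211, -0.977, 0.001], [-0.977, -0.211, -0.001], [0.001, -0.001, -1.0]] [-0.1 -0.1 -0.7] 0.0003735886890570225
```

View pics/h1.png

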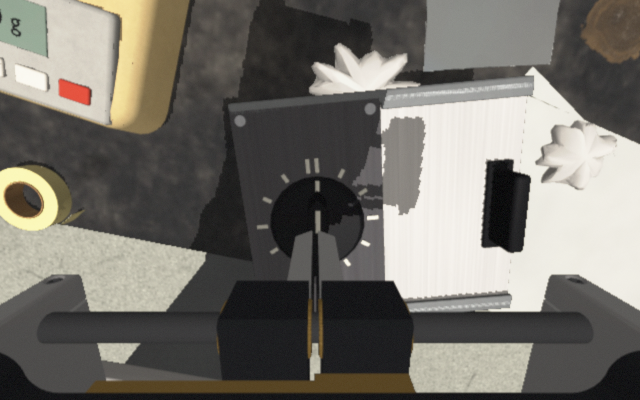

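View pics/h2z.png

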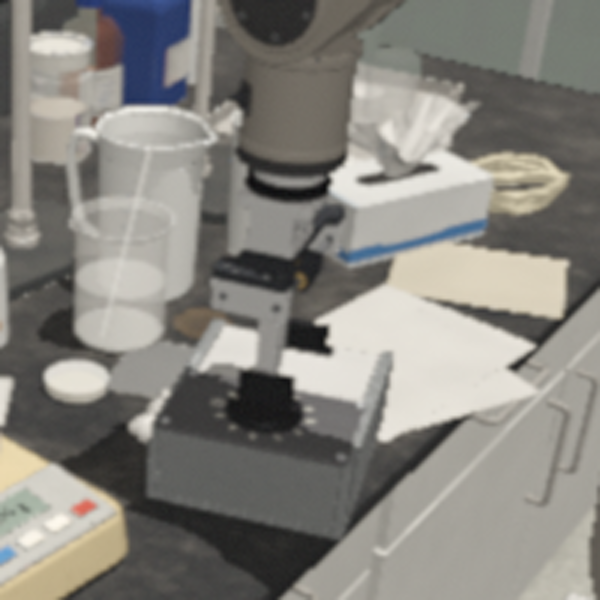

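Run:
```python
from h import *
import pickle
im=cv2.imread("pics/h1.png");cv2.imwrite("pics/h1z.png",cv2.resize(im[145:385,215:415],None,fx=2.5*1.2,fy=2.5,interpolation=cv2.INTER_CUBIC))
cm=pickle.load(open("h1.pkl","rb"))
for n,p in dict(tcp=(.4554,-.1173,.103),bartop=(.455,-.1172,.131),bartip=(.4784,-.112,.131),tailtop=(.4316,-.1224,.131)).items(): print(n,proj(cm,p).round(0))
cm=pickle.load(open("h2.pkl","rb"))
for n,p in dict(tcp=(.4554,-.1173,.103),bartop=(.455,-.1172,.131),bartip=(.4784,-.112,.131),tailtop=(.4316,-.1224,.131)).items(): print(n,((proj(cm,p)-[300,60])*3).round(0))
```

```text
tcp [317. 228.]
bartop [317. 243.]
bartip [317. 209.]
tailtop [318. 275.]
tcp [264. 398.]
bartop [267. 373.]
bartip [243. 367.]
tailtop [291. 378.]
```

View pics/h1z.png

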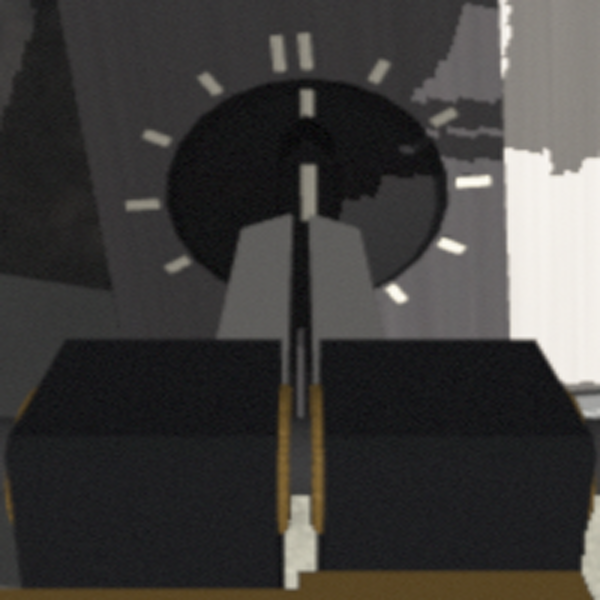

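Run:
```python
from h import *
import pickle
cm=pickle.load(open("f.pkl","rb"))
T=np.array([[0.235,-0.972,0.005],[-0.972,-0.235,-0.004],[0.005,-0.004,-1.0]]);o=np.array([.4543,-.1249,.1828])
for z in (0,-.01,-.02,-.03):
  print(z,[proj(cm,o+T@[sx*.047,y,z]).round(0) for sx in(-1,1) for y in(-.008,.008)])
im=cv2.imread("pics/f.png");cv2.imwrite("pics/fz.png",cv2.resize(im[220:330,190:440],None,fx=3,fy=3,interpolation=cv2.INTER_CUBIC))
```

```text
0 [array([255., 218.]), array([256., 238.]), array([379., 218.]), array([378., 238.])]
-0.01 [array([252., 223.]), array([254., 243.]), array([382., 223.]), array([381., 243.])]
-0.02 [array([249., 228.]), array([251., 249.]), array([386., 228.]), array([384., 249.])]
-0.03 [array([246., 233.]), array([248., 255.]), array([389., 233.]), array([388., 255.])]
```

View pics/fz.png

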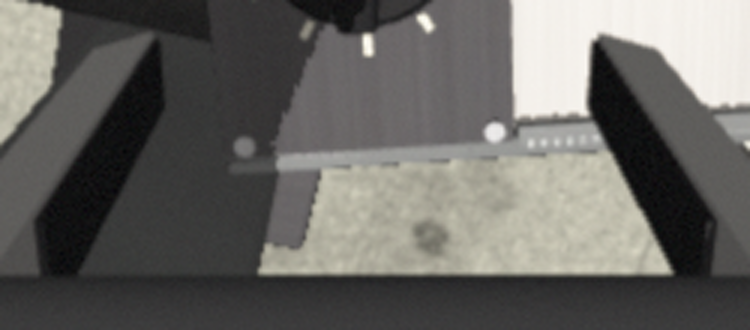

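The geometry shows the visible fingertips sit about 29 mm behind the reported TCP: the observed inner corners match z=-30 mm in the tool frame. The scene view also shows the tips just on top of the bar. So the jaws closed above the bar. I'll open them, go about 28 mm lower watching the force, and check that the gap stops at 14 mm.

```bash
python3 -m jog '[{"dx":0,"dy":0.4,"dz":0,"wx":0,"wy":0,"wz":0,"jaw":60},{"dx":0,"dy":0,"dz":-2,"wx":0,"wy":0,"wz":0,"jaw":60},{"dx":0,"dy":0,"dz":0,"wx":0,"wy":0,"wz":0,"jaw":60},{"dx":0,"dy":0,"dz":0,"wx":0,"wy":0,"wz":0,"jaw":60},{"dx":0,"dy":0,"dz":0,"wx":0,"wy":0,"wz":0,"jaw":60},{"dx":0,"dy":0,"dz":0,"wx":0,"wy":0,"wz":0,"jaw":60}]'
python3 go.py .455 -.1172 .077 12.4
```

```text
t: 5.62
tool_pos: [0.455, -0.1174, 0.1051]
tcp_rot: [0.778, -0.628, 0.001, -0.0]
ft_force: [0.3, 0.0, -0.6]
finger_gap: 0.0567
t 5.625 pos [ 0.455  -0.1174  0.1051] head 12.21 gap 0.0567 F [ 0.3  0.  -0.6] q7 -1.32
shift [-0.2  0.  28.1] turn [-0.08 -0.05 -0.19]
```

```bash
python3 -m jog '[{"dx":0,"dy":0,"dz":8,"wx":0,"wy":0,"wz":0,"jaw":60},{"dx":0,"dy":0,"dz":10,"wx":0,"wy":0,"wz":0,"jaw":60},{"dx":0,"dy":0,"dz":3,"wx":0,"wy":0,"wz":0,"jaw":60},{"dx":0,"dy":0,"dz":0,"wx":0,"wy":0,"wz":0,"jaw":60}]'
python3 go.py .455 -.1172 .077 12.4; python3 look.py i1; python3 look.py i2 scene
python3 - <<'E'
from h import *
im=cv2.imread("pics/i2.png");a=cv2.resize(im[120:220,340:440],None,fx=4,fy=4,interpolation=cv2.INTER_CUBIC)
im=cv2.imread("pics/i1.png");b=cv2.resize(im[150:300,240:390],(400,400),interpolation=cv2.INTER_CUBIC)
cv2.imwrite("pics/i.png",np.hstack([a,b]))
E
```

```text
t: 6.12
tool_pos: [0.4546, -0.1173, 0.0821]
tcp_rot: [0.778, -0.628, 0.0, -0.0]
ft_force: [0.6, 0.3, -0.1]
finger_gap: 0.0601
t 6.125 pos [ 0.4546 -0.1173  0.0821] head 12.21 gap 0.0601 F [ 0.6  0.3 -0.1] q7 -1.33
shift [-0.  -0.4  5.1] turn [-0.03 -0.02 -0.19]
6.125 [ 0.4546 -0.1173  0.0821] [[0.212, -0.977, 0.001], [-0.977, -0.212, -0.0], [0.0, -0.001, -1.0]] [ 0.6  0.3 -0.1] 0.06007016802775182
6.175 [ 0.4547 -0.1174  0.0822] [[0.211, -0.977, 0.001], [-0.977, -0.211, -0.0], [0.0, -0.001, -1.0]] [ 0.3 -0.7  0.9] 0.06023684090743353
```

View pics/i.png

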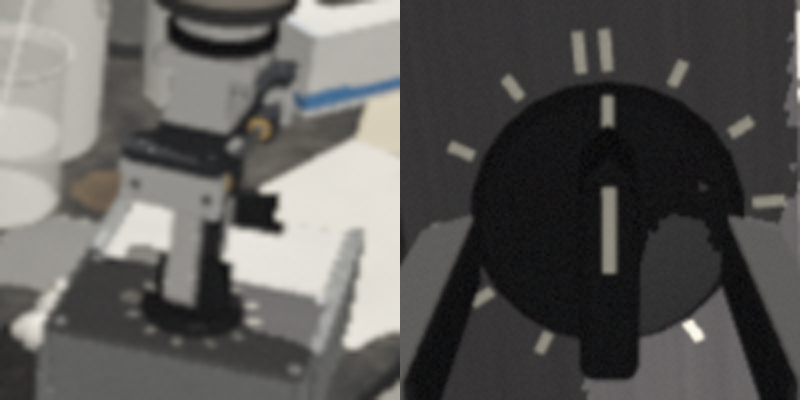

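Confirmed: the fingers now straddle the bar, and the reported z is about 29 mm below the true tips. I'll lower slightly and close.

```bash
python3 -m jog '[{"dx":0,"dy":-0.4,"dz":4,"wx":0,"wy":0,"wz":0,"jaw":10},{"dx":0,"dy":0,"dz":0,"wx":0,"wy":0,"wz":0,"jaw":0},{"dx":0,"dy":0,"dz":0,"wx":0,"wy":0,"wz":0,"jaw":0},{"dx":0,"dy":0,"dz":0,"wx":0,"wy":0,"wz":0,"jaw":0},{"dx":0,"dy":0,"dz":0,"wx":0,"wy":0,"wz":0,"jaw":0},{"dx":0,"dy":0,"dz":0,"wx":0,"wy":0,"wz":0,"jaw":0}]'
python3 go.py .455 -.1172 .077 12.4
```

```text
t: 6.98
tool_pos: [0.456, -0.1192, 0.0787]
tcp_rot: [0.778, -0.628, 0.002, 0.0]
ft_force: [0.7, 1.8, -3.5]
finger_gap: 0.0134
t 6.975 pos [ 0.456  -0.1192  0.0787] head 12.16 gap 0.0134 F [ 0.7  1.8 -3.5] q7 -1.34
shift [-2.1  0.6  1.7] turn [-0.14 -0.18 -0.24]
```

```bash
python3 -m jog '[{"dx":0,"dy":0,"dz":0,"wx":0,"wy":0,"wz":8,"jaw":0},{"dx":0,"dy":0,"dz":0,"wx":0,"wy":0,"wz":9,"jaw":0},{"dx":0,"dy":0,"dz":0,"wx":0,"wy":0,"wz":9,"jaw":0},{"dx":0,"dy":0,"dz":0,"wx":0,"wy":0,"wz":9,"jaw":0},{"dx":0,"dy":0,"dz":0,"wx":0,"wy":0,"wz":8,"jaw":0},{"dx":0,"dy":0,"dz":0,"wx":0,"wy":0,"wz":5,"jaw":0},{"dx":0,"dy":0,"dz":0,"wx":0,"wy":0,"wz":0,"jaw":0}]'
python3 go.py .455 -.1172 .077 -42.7
```

```text
t: 7.85
tool_pos: [0.456, -0.1195, 0.0787]
tcp_rot: [-0.443, 0.896, -0.002, 0.001]
ft_force: [0.7, -2.4, -1.4]
finger_gap: 0.0136
t 7.85 pos [ 0.456  -0.1195  0.0787] head -37.37 gap 0.0136 F [ 0.7 -2.4 -1.4] q7 -2.16
shift [-1.2  2.2  1.7] turn [-0.24  0.    5.33]
```

```bash
python3 -m jog '[{"dx":0,"dy":0,"dz":0,"wx":0,"wy":0,"wz":3.5,"jaw":0},{"dx":0,"dy":0,"dz":0,"wx":0,"wy":0,"wz":1.8,"jaw":0},{"dx":0,"dy":0,"dz":0,"wx":0,"wy":0,"wz":0,"jaw":0}]'
python3 go.py .455 -.1172 .077 -42.7;python3 look.py j;python3 - <<'E'
from h import *
im=cv2.imread("pics/j.png");cv2.imwrite("pics/jz.png",cv2.resize(im[130:330,215:415],None,fx=3,fy=3,interpolation=cv2.INTER_CUBIC))
E
```

```text
t: 8.22
tool_pos: [0.456, -0.1195, 0.0787]
tcp_rot: [-0.403, 0.915, -0.002, 0.001]
ft_force: [-0.2, -1.3, -1.9]
finger_gap: 0.014
t 8.225 pos [ 0.456  -0.1195  0.0787] head -42.46 gap 0.014 F [-0.2 -1.3 -1.9] q7 -2.24
shift [-1.1  2.3  1.7] turn [-0.24  0.01  0.24]
8.225 [ 0.456  -0.1195  0.0787] [[-0.675, -0.738, 0.003], [-0.738, 0.675, -0.003], [-0.0, -0.004, -1.0]] [-0.2 -1.3 -1.9] 0.013995243431120458
```

View pics/jz.png

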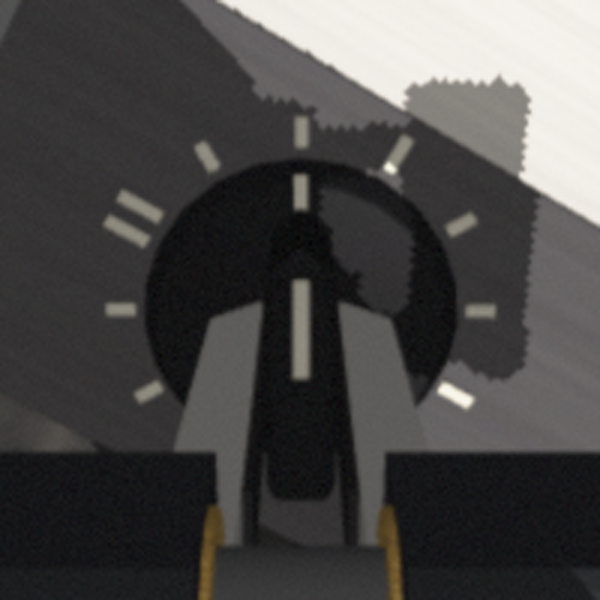

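The pointer is exactly on 2 o'clock (mark at (301,132), pointer at (300,192) in the crop). I'll hold, then turn left 90°.

```bash
python3 -m jog '[{"dx":0,"dy":0,"dz":0,"wx":0,"wy":0,"wz":0,"jaw":0},{"dx":0,"dy":0,"dz":0,"wx":0,"wy":0,"wz":0,"jaw":0},{"dx":0,"dy":0,"dz":0,"wx":0,"wy":0,"wz":0,"jaw":0},{"dx":0,"dy":0,"dz":0,"wx":0,"wy":0,"wz":0,"jaw":0},{"dx":0,"dy":0,"dz":0,"wx":0,"wy":0,"wz":-9,"jaw":0},{"dx":0,"dy":0,"dz":0,"wx":0,"wy":0,"wz":-9,"jaw":0},{"dx":0,"dy":0,"dz":0,"wx":0,"wy":0,"wz":-9,"jaw":0},{"dx":0,"dy":0,"dz":0,"wx":0,"wy":0,"wz":-9,"jaw":0},{"dx":0,"dy":0,"dz":0,"wx":0,"wy":0,"wz":-9,"jaw":0},{"dx":0,"dy":0,"dz":0,"wx":0,"wy":0,"wz":-9,"jaw":0},{"dx":0,"dy":0,"dz":0,"wx":0,"wy":0,"wz":-9,"jaw":0},{"dx":0,"dy":0,"dz":0,"wx":0,"wy":0,"wz":-9,"jaw":0},{"dx":0,"dy":0,"dz":0,"wx":0,"wy":0,"wz":-9,"jaw":0},{"dx":0,"dy":0,"dz":0,"wx":0,"wy":0,"wz":0,"jaw":0}]'
python3 go.py .456 -.1195 .0787 47.5
```

```text
t: 10.02
tool_pos: [0.4559, -0.1189, 0.0787]
tcp_rot: [0.911, -0.412, 0.002, 0.0]
ft_force: [0.7, -0.8, -1.2]
finger_gap: 0.014
t 10.025 pos [ 0.4559 -0.1189  0.0787] head 41.3 gap 0.014 F [ 0.7 -0.8 -1.2] q7 -0.85
shift [0.5 0.4 0. ] turn [-0.04 -0.19 -6.2 ]
```

```bash
python3 -m jog '[{"dx":0,"dy":0,"dz":0,"wx":0,"wy":0,"wz":-4,"jaw":0},{"dx":0,"dy":0,"dz":0,"wx":0,"wy":0,"wz":-2.2,"jaw":0},{"dx":0,"dy":0,"dz":0,"wx":0,"wy":0,"wz":0,"jaw":0}]'
python3 go.py .456 -.1195 .0787 47.5;python3 look.py k;python3 - <<'E'
from h import *
im=cv2.imread("pics/k.png");cv2.imwrite("pics/kz.png",cv2.resize(im[130:330,215:415],None,fx=3,fy=3,interpolation=cv2.INTER_CUBIC))
E
```

```text
t: 10.4
tool_pos: [0.4559, -0.1188, 0.0787]
tcp_rot: [0.931, -0.366, 0.002, 0.0]
ft_force: [1.2, 0.1, -2.5]
finger_gap: 0.0137
t 10.4 pos [ 0.4559 -0.1188  0.0787] head 47.08 gap 0.0137 F [ 1.2  0.1 -2.5] q7 -0.76
shift [0.5 0.5 0. ] turn [-0.04 -0.19 -0.42]
10.4 [ 0.4559 -0.1188  0.0787] [[0.732, -0.681, 0.003], [-0.681, -0.732, -0.002], [0.003, -0.001, -1.0]] [ 1.2  0.1 -2.5] 0.013739910976196546
```

View pics/kz.png

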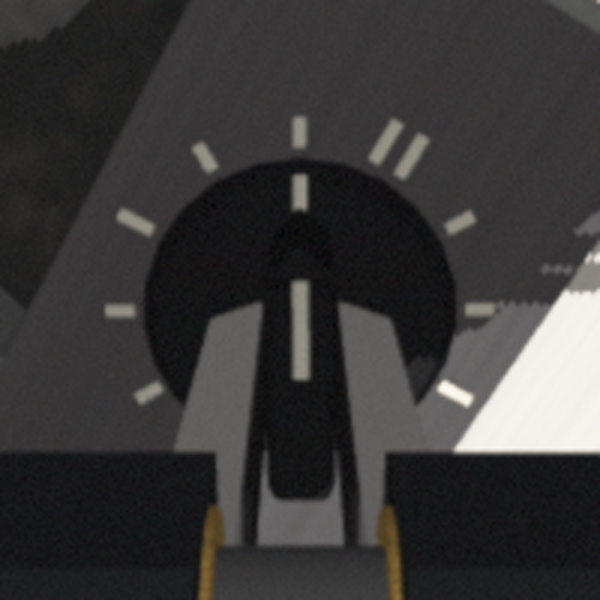

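The pointer is on 11 o'clock. I'll hold, then turn right 60° towards heading -12.6.

```bash
python3 -m jog '[{"dx":0,"dy":0,"dz":0,"wx":0,"wy":0,"wz":0,"jaw":0},{"dx":0,"dy":0,"dz":0,"wx":0,"wy":0,"wz":0,"jaw":0},{"dx":0,"dy":0,"dz":0,"wx":0,"wy":0,"wz":0,"jaw":0},{"dx":0,"dy":0,"dz":0,"wx":0,"wy":0,"wz":0,"jaw":0},{"dx":0,"dy":0,"dz":0,"wx":0,"wy":0,"wz":9,"jaw":0},{"dx":0,"dy":0,"dz":0,"wx":0,"wy":0,"wz":9,"jaw":0},{"dx":0,"dy":0,"dz":0,"wx":0,"wy":0,"wz":9,"jaw":0},{"dx":0,"dy":0,"dz":0,"wx":0,"wy":0,"wz":9,"jaw":0},{"dx":0,"dy":0,"dz":0,"wx":0,"wy":0,"wz":9,"jaw":0},{"dx":0,"dy":0,"dz":0,"wx":0,"wy":0,"wz":8,"jaw":0},{"dx":0,"dy":0,"dz":0,"wx":0,"wy":0,"wz":0,"jaw":0}]'
python3 go.py .456 -.1195 .0787 -12.6
```

```text
t: 11.82
tool_pos: [0.4561, -0.1193, 0.0787]
tcp_rot: [-0.657, 0.754, -0.002, 0.001]
ft_force: [-0.1, -1.4, -1.7]
finger_gap: 0.014
t 11.825 pos [ 0.4561 -0.1193  0.0787] head -7.79 gap 0.014 F [-0.1 -1.4 -1.7] q7 -1.67
shift [ 0.3  0.  -0. ] turn [-0.21 -0.09  4.81]
```

```bash
python3 -m jog '[{"dx":0,"dy":0,"dz":0,"wx":0,"wy":0,"wz":3.3,"jaw":0},{"dx":0,"dy":0,"dz":0,"wx":0,"wy":0,"wz":1.6,"jaw":0},{"dx":0,"dy":0,"dz":0,"wx":0,"wy":0,"wz":0,"jaw":0},{"dx":0,"dy":0,"dz":0,"wx":0,"wy":0,"wz":0,"jaw":0},{"dx":0,"dy":0,"dz":0,"wx":0,"wy":0,"wz":0,"jaw":0}]'
python3 go.py .456 -.1195 .0787 -12.6;python3 look.py l;python3 - <<'E'
from h import *
im=cv2.imread("pics/l.png");cv2.imwrite("pics/lz.png",cv2.resize(im[130:330,215:415],None,fx=3,fy=3,interpolation=cv2.INTER_CUBIC))
E
```

```text
t: 12.45
tool_pos: [0.4561, -0.1193, 0.0787]
tcp_rot: [-0.628, 0.778, -0.002, 0.001]
ft_force: [-0.6, -1.4, -0.9]
finger_gap: 0.0139
t 12.45 pos [ 0.4561 -0.1193  0.0787] head -12.15 gap 0.0139 F [-0.6 -1.4 -0.9] q7 -1.74
shift [0.2 0.  0. ] turn [-0.21 -0.08  0.45]
12.45 [ 0.4561 -0.1193  0.0787] [[-0.21, -0.978, 0.003], [-0.978, 0.21, -0.002], [0.001, -0.004, -1.0]] [-0.6 -1.4 -0.9] 0.013902318942964245
```

View pics/lz.png

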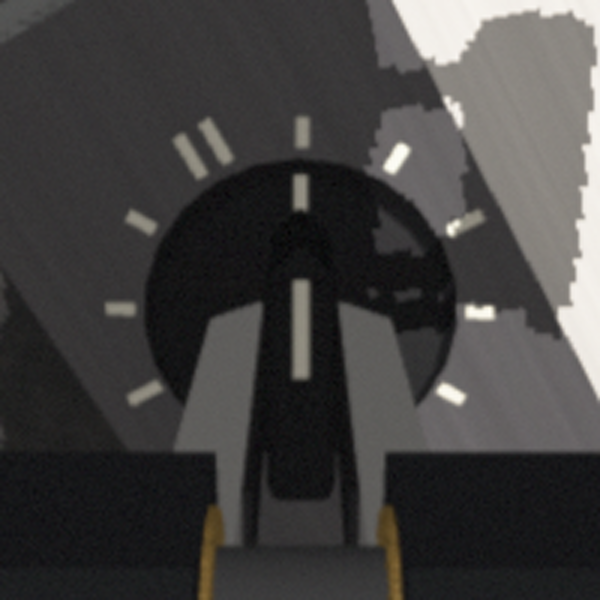

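On 1 o'clock to within half a degree. I'll release, rise, and turn back towards heading 17.3.

```bash
python3 -m jog '[{"dx":0,"dy":0,"dz":0,"wx":0,"wy":0,"wz":0,"jaw":50},{"dx":0,"dy":0,"dz":0,"wx":0,"wy":0,"wz":0,"jaw":50},{"dx":0,"dy":0,"dz":0,"wx":0,"wy":0,"wz":0,"jaw":50},{"dx":0,"dy":0,"dz":-20,"wx":0,"wy":0,"wz":0,"jaw":50},{"dx":0,"dy":0,"dz":-30,"wx":0,"wy":0,"wz":0,"jaw":50},{"dx":0,"dy":0,"dz":-25,"wx":0,"wy":0,"wz":-10,"jaw":50},{"dx":0,"dy":0,"dz":0,"wx":0,"wy":0,"wz":-10,"jaw":50},{"dx":0,"dy":0,"dz":0,"wx":0,"wy":0,"wz":-9,"jaw":50}]'
python3 go.py .500 -.2578 .11 17.3
```

```text
t: 13.5
tool_pos: [0.4558, -0.1184, 0.1563]
tcp_rot: [0.808, -0.589, 0.002, -0.0]
ft_force: [-0.4, -0.6, -0.0]
finger_gap: 0.0498
t 13.5 pos [ 0.4558 -0.1184  0.1563] head 17.76 gap 0.0498 F [-0.4 -0.6 -0. ] q7 -1.19
shift [146.1   0.5  46.7] turn [-0.14 -0.16  0.46]
```

```bash
python3 -m jog '[{"dx":40,"dy":0,"dz":0,"wx":0,"wy":0,"wz":0,"jaw":50},{"dx":50,"dy":0,"dz":10,"wx":0,"wy":0,"wz":0,"jaw":50},{"dx":45,"dy":0,"dz":10,"wx":0,"wy":0,"wz":0,"jaw":50},{"dx":15,"dy":0,"dz":0,"wx":0,"wy":0,"wz":0,"jaw":50},{"dx":0,"dy":0,"dz":0,"wx":0,"wy":0,"wz":0,"jaw":50}]'
python3 go.py .500 -.2578 .11 17.3;python3 look.py n
```

```text
t: 14.12
tool_pos: [0.5039, -0.2641, 0.137]
tcp_rot: [0.81, -0.587, 0.003, -0.0]
ft_force: [-0.5, -0.0, -0.3]
finger_gap: 0.0497
t 14.125 pos [ 0.5039 -0.2641  0.137 ] head 18.11 gap 0.0497 F [-0.5 -0.  -0.3] q7 -0.95
shift [-7.3  1.9 27. ] turn [-0.22 -0.2   0.81]
14.125 [ 0.5039 -0.2641  0.137 ] [[0.311, -0.95, 0.005], [-0.95, -0.311, -0.002], [0.004, -0.004, -1.0]] [-0.5 -0.  -0.3] 0.049725359605899515
```

View pics/n.png

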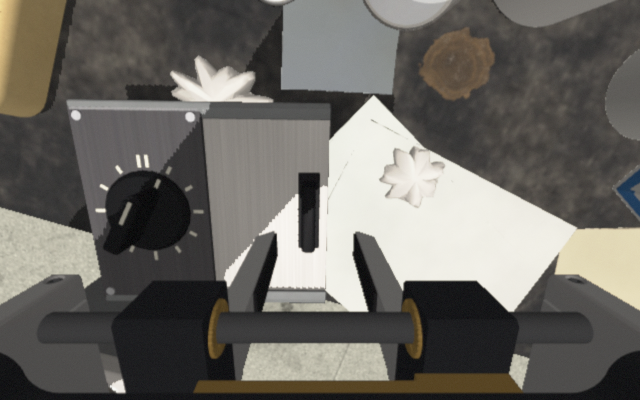

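Run:
```python
from h import *
import pickle
cm=pickle.load(open("n.pkl","rb"))
for p in [(300,174),(319,174),(300,251),(319,251),(309.5,212)]: print(p,ray(cm,p,.112).round(4))
for dz in(0,.029): print(proj(cm,[.5039,-.2641,.137+dz]))
im=cv2.imread("pics/n.png");cv2.imwrite("pics/nz.png",cv2.resize(im[150:300,70:370],None,fx=2.6,fy=2.6,interpolation=cv2.INTER_CUBIC))
```

```text
(300, 174) [ 0.5354 -0.2392  0.112 ]
(319, 174) [ 0.5402 -0.2539  0.112 ]
(300, 251) [ 0.4706 -0.2595  0.112 ]
(319, 251) [ 0.4757 -0.2752  0.112 ]
(309.5, 212) [ 0.5071 -0.2564  0.112 ]
[317.34454972 228.42885781]
[317.86330022 243.64321113]
```

View pics/nz.png

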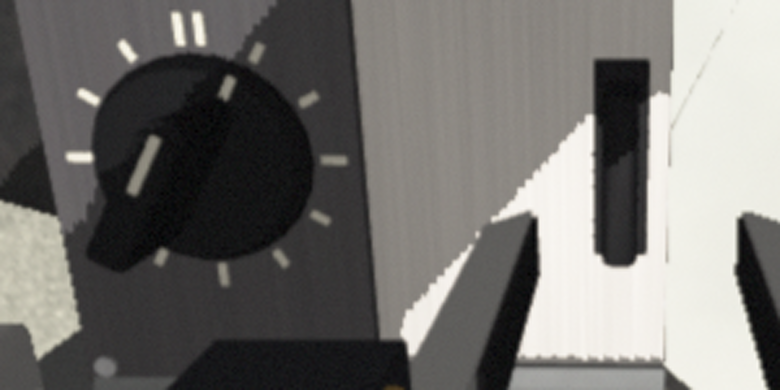

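```bash
python3 -m jog '[{"dx":-6,"dy":1,"dz":15,"wx":0,"wy":0,"wz":0.8,"jaw":50},{"dx":0,"dy":0,"dz":25,"wx":0,"wy":0,"wz":0,"jaw":50},{"dx":0,"dy":0,"dz":20,"wx":0,"wy":0,"wz":0,"jaw":50},{"dx":0,"dy":0,"dz":0,"wx":0,"wy":0,"wz":0,"jaw":50}]'
python3 go.py .502 -.2585 .061 17.3
```

```text
t: 14.68
tool_pos: [0.5001, -0.2514, 0.0745]
tcp_rot: [0.807, -0.591, 0.002, -0.001]
ft_force: [0.1, 0.8, 0.3]
finger_gap: 0.05
t 14.675 pos [ 0.5001 -0.2514  0.0745] head 17.55 gap 0.05 F [0.1 0.8 0.3] q7 -0.99
shift [ 7.3  0.3 13.5] turn [-0.26 -0.15  0.25]
```

```bash
python3 -m jog '[{"dx":7,"dy":0,"dz":6,"wx":0,"wy":0,"wz":0.2,"jaw":50},{"dx":0,"dy":0,"dz":6,"wx":0,"wy":0,"wz":0,"jaw":30},{"dx":0,"dy":0,"dz":0,"wx":0,"wy":0,"wz":0,"jaw":0},{"dx":0,"dy":0,"dz":0,"wx":0,"wy":0,"wz":0,"jaw":0},{"dx":0,"dy":0,"dz":0,"wx":0,"wy":0,"wz":0,"jaw":0},{"dx":0,"dy":0,"dz":0,"wx":0,"wy":0,"wz":0,"jaw":0}]'
python3 go.py .502 -.2585 .061 17.3
```

```text
t: 15.42
tool_pos: [0.5035, -0.2584, 0.0637]
tcp_rot: [0.806, -0.592, 0.004, -0.001]
ft_force: [3.0, -4.2, -6.4]
finger_gap: 0.0118
t 15.425 pos [ 0.5035 -0.2584  0.0637] head 17.34 gap 0.0118 F [ 3.  -4.2 -6.4] q7 -0.99
shift [-0.4  1.4  2.7] turn [-0.4  -0.28  0.04]
```

```bash
python3 -m jog '[{"dx":8,"dy":0,"dz":0,"wx":0,"wy":0,"wz":0,"jaw":0},{"dx":14,"dy":0,"dz":0,"wx":0,"wy":0,"wz":0,"jaw":0},{"dx":18,"dy":0,"dz":0,"wx":0,"wy":0,"wz":0,"jaw":0},{"dx":18,"dy":0,"dz":0,"wx":0,"wy":0,"wz":0,"jaw":0},{"dx":18,"dy":0,"dz":0,"wx":0,"wy":0,"wz":0,"jaw":0},{"dx":10,"dy":0,"dz":0,"wx":0,"wy":0,"wz":0,"jaw":0},{"dx":5,"dy":0,"dz":0,"wx":0,"wy":0,"wz":0,"jaw":0}]'
python3 go.py .5362 -.3634 .0637 17.3
```

```text
t: 16.3
tool_pos: [0.5323, -0.3512, 0.0636]
tcp_rot: [0.806, -0.593, 0.003, -0.002]
ft_force: [-0.9, 2.3, 0.1]
finger_gap: 0.0116
t 16.3 pos [ 0.5323 -0.3512  0.0636] head 17.32 gap 0.0116 F [-0.9  2.3  0.1] q7 -0.86
shift [12.8 -0.1 -0. ] turn [-0.38 -0.18  0.02]
```

```bash
python3 -m jog '[{"dx":7,"dy":0,"dz":0,"wx":0,"wy":0,"wz":0,"jaw":0},{"dx":5,"dy":0,"dz":0,"wx":0,"wy":0,"wz":0,"jaw":0},{"dx":3,"dy":0,"dz":0,"wx":0,"wy":0,"wz":0,"jaw":0},{"dx":2,"dy":0,"dz":0,"wx":0,"wy":0,"wz":0,"jaw":0}]'
python3 go.py .5362 -.3634 .0637 17.3
```

```text
t: 16.8
tool_pos: [0.536, -0.3633, 0.0635]
tcp_rot: [0.806, -0.592, -0.001, -0.003]
ft_force: [-8.3, 11.8, 9.1]
finger_gap: 0.0119
t 16.8 pos [ 0.536  -0.3633  0.0635] head 17.46 gap 0.0119 F [-8.3 11.8  9.1] q7 -0.84
shift [ 0.2 -0.1 -0.2] turn [-0.21  0.24  0.16]
```

```bash
python3 -m jog '[{"dx":-1,"dy":0,"dz":0,"wx":0,"wy":0,"wz":0,"jaw":45},{"dx":0,"dy":0,"dz":0,"wx":0,"wy":0,"wz":0,"jaw":45},{"dx":0,"dy":0,"dz":0,"wx":0,"wy":0,"wz":0,"jaw":45},{"dx":0,"dy":0,"dz":-20,"wx":0,"wy":0,"wz":0,"jaw":45},{"dx":0,"dy":0,"dz":-40,"wx":0,"wy":0,"wz":0,"jaw":45},{"dx":-20,"dy":0,"dz":-40,"wx":0,"wy":0,"wz":0,"jaw":45},{"dx":-50,"dy":0,"dz":-20,"wx":0,"wy":0,"wz":0,"jaw":45},{"dx":-50,"dy":0,"dz":0,"wx":0,"wy":0,"wz":0,"jaw":45},{"dx":-30,"dy":0,"dz":0,"wx":0,"wy":0,"wz":0,"jaw":45},{"dx":0,"dy":0,"dz":0,"wx":0,"wy":0,"wz":0,"jaw":45}]'
python3 go.py .5 -.22 .15 17.3;python3 look.py o
```

```text
t: 18.05
tool_pos: [0.491, -0.2181, 0.1976]
tcp_rot: [0.806, -0.592, 0.005, -0.003]
ft_force: [-0.6, -0.9, -0.0]
finger_gap: 0.0452
t 18.05 pos [ 0.491  -0.2181  0.1976] head 17.4 gap 0.0452 F [-0.6 -0.9 -0. ] q7 -1.01
shift [ 4.3 -7.5 47.7] turn [-0.59 -0.22  0.1 ]
18.05 [ 0.491  -0.2181  0.1976] [[0.299, -0.954, 0.011], [-0.954, -0.299, -0.001], [0.004, -0.01, -1.0]] [-0.6 -0.9 -0. ] 0.04516224274278073
```

View pics/o.png

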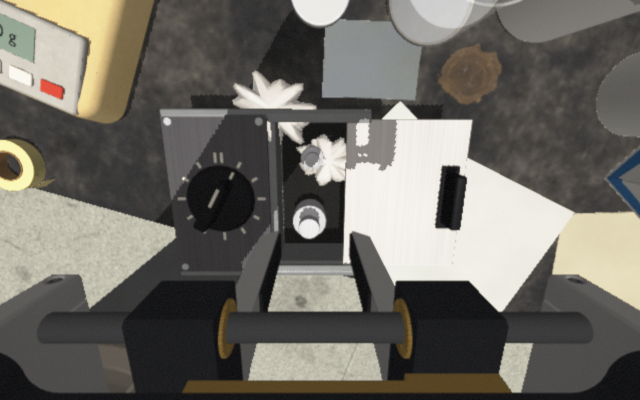

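```bash
python3 - <<'E'
from h import *
im=cv2.imread("pics/o.png");cv2.imwrite("pics/oz.png",cv2.resize(im[60:280,220:400],None,fx=3,fy=2.7,interpolation=cv2.INTER_CUBIC))
E
python3 look.py o2 top;python3 look.py o3 scene
python3 - <<'E'
from h import *
a=cv2.imread("pics/o2.png")[170:300,340:520];b=cv2.imread("pics/o3.png")[130:260,320:500]
cv2.imwrite("pics/o4.png",np.vstack([cv2.resize(x,None,fx=2.3*1.5,fy=2.3,interpolation=cv2.INTER_CUBIC) for x in(a,b)]))
E
```

```text
18.1 [ 0.4914 -0.2194  0.1975] [[0.298, -0.955, 0.011], [-0.955, -0.298, -0.001], [0.004, -0.011, -1.0]] [ 0.  -0.5  1. ] 0.04493490298574339
18.15 [ 0.4914 -0.2202  0.197 ] [[0.297, -0.955, 0.011], [-0.955, -0.297, -0.001], [0.004, -0.01, -1.0]] [ 0.3 -0.8  0.2] 0.045051648649509834
```

View pics/oz.png

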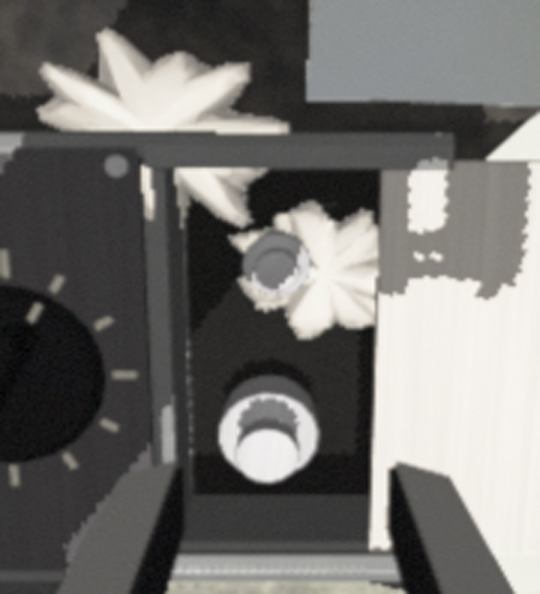

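View pics/o4.png

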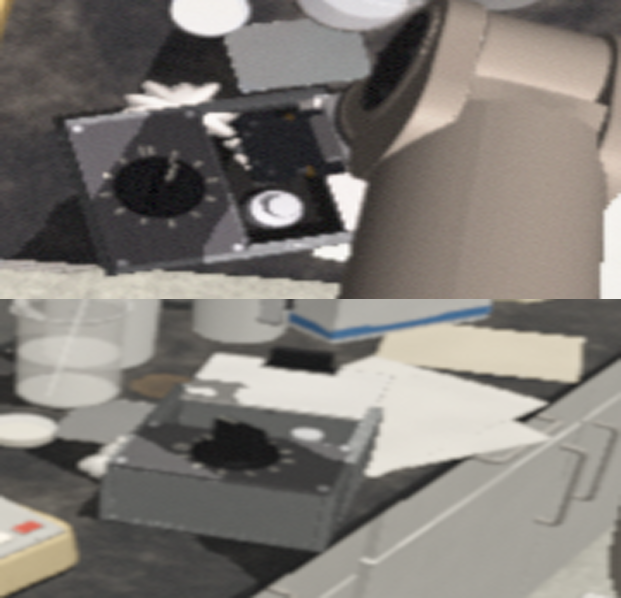

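Run:
```python
from h import *
import pickle
im=cv2.imread("pics/o.png");cv2.imwrite("pics/oz2.png",cv2.resize(im[185:250,275:345],None,fx=9,fy=9,interpolation=cv2.INTER_CUBIC))
cm=pickle.load(open("o.pkl","rb"));yaw=np.radians(17.3)
def case(p):
    d=(p[0]-.4551+1j*(p[1]+.1172))*np.exp(-1j*yaw); return np.round([d.real*1e3,d.imag*1e3],1)
f=lambda p,z:ray(cm,((p[0]+.5)/3-.5+220,(p[1]+.5)/2.7-.5+60),z)
for n,p,z in [("body c",(268,435),.044),("body l",(219,435),.044),("body r",(319,435),.044),("knob",(267,455),.072),("knobl",(237,455),.072),("knobr",(298,455),.072),("small knob",(277,252),.058),("sl",(247,252),.058),("sr",(308,252),.058),("lid edge",(378,420),.081),("deck edge",(150,300),.087)]:
    w=f(p,z);print(n,w.round(4),case(w))
```

```text
body c [ 0.445  -0.2232  0.044 ] [-41.1 -98.2]
body l [ 0.4387 -0.2028  0.044 ] [-41.1 -76.8]
body r [ 0.4517 -0.2445  0.044 ] [ -41.1 -120.5]
knob [ 0.445  -0.2232  0.072 ] [-41.2 -98.2]
knobl [ 0.4413 -0.2116  0.072 ] [-41.2 -86.1]
knobr [ 0.4487 -0.2353  0.072 ] [ -41.2 -110.8]
small knob [ 0.5315 -0.2005  0.058 ] [  48.1 -102.3]
sl [ 0.5279 -0.1892  0.058 ] [ 48.1 -90.4]
sr [ 0.5351 -0.2122  0.058 ] [  48.2 -114.5]
lid edge [ 0.4764 -0.2591  0.081 ] [ -21.8 -141.8]
deck edge [ 0.5016 -0.1611  0.087 ] [ 31.4 -55.7]
```

View pics/oz2.png

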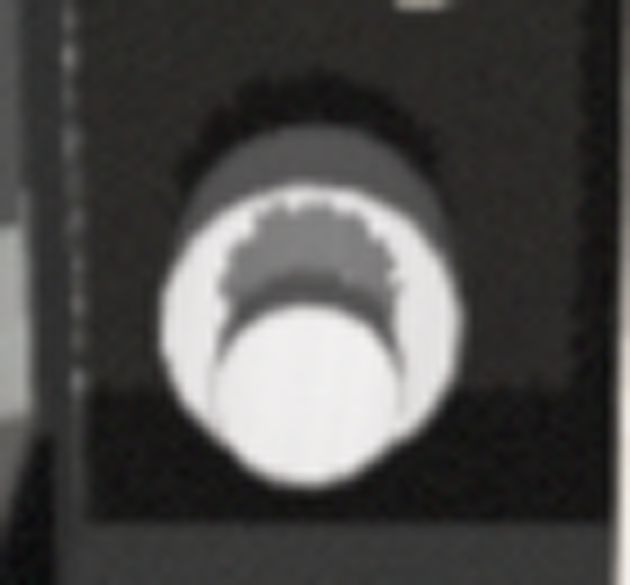

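The large weight is at (0.445, -0.223). Its measured body is 43.7 mm and knob 24.7 mm, and both heights agree. Moving above it.

```bash
python3 go.py .445 -.225 .10 17.3; python3 -m jog '[{"dx":-7,"dy":40,"dz":15,"wx":-0.5,"wy":-0.2,"wz":0,"jaw":45},{"dx":0,"dy":5,"dz":30,"wx":0,"wy":0,"wz":0,"jaw":45},{"dx":0,"dy":0,"dz":20,"wx":0,"wy":0,"wz":0,"jaw":45},{"dx":0,"dy":0,"dz":0,"wx":0,"wy":0,"wz":0,"jaw":45},{"dx":0,"dy":0,"dz":0,"wx":0,"wy":0,"wz":0,"jaw":45}]'
python3 go.py .445 -.225 .10 17.3
```

```text
t 18.2 pos [ 0.4912 -0.2207  0.1965] head 17.22 gap 0.045 F [-0.3  0.1  0.6] q7 -1.01
shift [-9.9 46.3 96. ] turn [-0.55 -0.19 -0.08]
t: 18.82
tool_pos: [0.4462, -0.2329, 0.1304]
tcp_rot: [0.803, -0.596, 0.0, -0.0]
ft_force: [0.4, -0.1, -0.4]
finger_gap: 0.045
t 18.825 pos [ 0.4462 -0.2329  0.1304] head 16.84 gap 0.045 F [ 0.4 -0.1 -0.4] q7 -0.97
shift [-7.9 -1.1 30.4] turn [-0.05 -0.03 -0.46]
```

```bash
python3 -m jog '[{"dx":-8,"dy":-1,"dz":10,"wx":0,"wy":0,"wz":-0.4,"jaw":45},{"dx":0,"dy":0,"dz":15,"wx":0,"wy":0,"wz":0,"jaw":45},{"dx":0,"dy":0,"dz":0,"wx":0,"wy":0,"wz":0,"jaw":45},{"dx":0,"dy":0,"dz":0,"wx":0,"wy":0,"wz":0,"jaw":45}]'
python3 go.py .445 -.225 .019 17.3; python3 look.py p
```

```text
t: 19.32
tool_pos: [0.4457, -0.2246, 0.1047]
tcp_rot: [0.805, -0.593, 0.001, -0.0]
ft_force: [0.4, 0.0, 0.6]
finger_gap: 0.045
t 19.325 pos [ 0.4457 -0.2246  0.1047] head 17.29 gap 0.045 F [0.4 0.  0.6] q7 -0.99
shift [ 0.1  0.9 85.7] turn [-0.12 -0.08 -0.01]
19.325 [ 0.4457 -0.2246  0.1047] [[0.297, -0.955, 0.002], [-0.955, -0.297, -0.001], [0.001, -0.002, -1.0]] [0.4 0.  0.6] 0.04496993199686814
```

View pics/p.png

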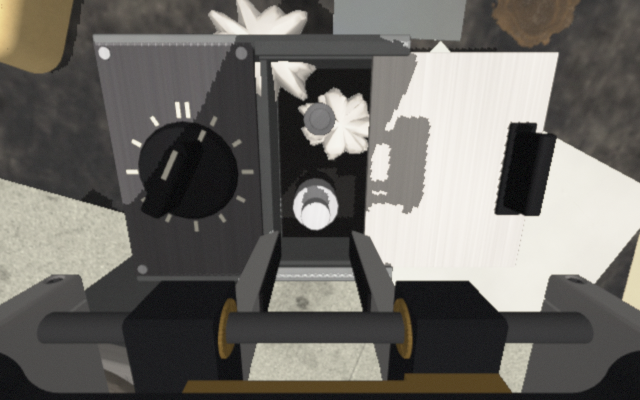

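```bash
python3 -m jog '[{"dx":0,"dy":1,"dz":15,"wx":0,"wy":0,"wz":0,"jaw":45},{"dx":0,"dy":0,"dz":20,"wx":0,"wy":0,"wz":0,"jaw":45},{"dx":0,"dy":0,"dz":15,"wx":0,"wy":0,"wz":0,"jaw":45},{"dx":0,"dy":0,"dz":5,"wx":0,"wy":0,"wz":0,"jaw":45},{"dx":0,"dy":0,"dz":0,"wx":0,"wy":0,"wz":0,"jaw":45}]'
python3 go.py .445 -.225 .021 17.3; python3 look.py p2
```

```text
t: 20.0
tool_pos: [0.4447, -0.2252, 0.0465]
tcp_rot: [0.805, -0.593, 0.001, -0.0]
ft_force: [0.4, 0.2, -1.4]
finger_gap: 0.0452
t 20.0 pos [ 0.4447 -0.2252  0.0465] head 17.27 gap 0.0452 F [ 0.4  0.2 -1.4] q7 -1.02
shift [-0.2 -0.3 25.5] turn [-0.13 -0.09 -0.03]
20.0 [ 0.4447 -0.2252  0.0465] [[0.297, -0.955, 0.003], [-0.955, -0.297, -0.001], [0.002, -0.002, -1.0]] [ 0.4  0.2 -1.4] 0.04523837038123369
```

View pics/p2.png

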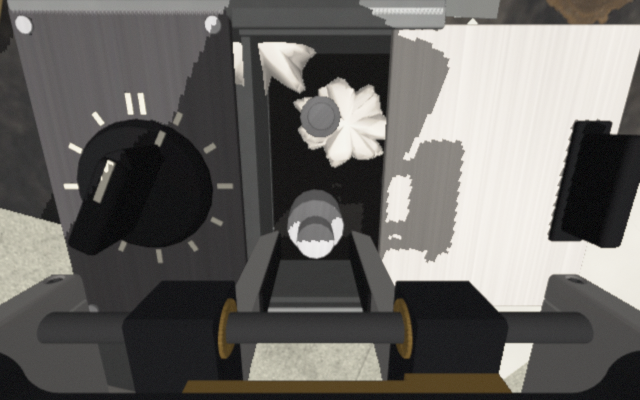

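```bash
python3 -m jog '[{"dx":0,"dy":0,"dz":10,"wx":0,"wy":0,"wz":0,"jaw":45},{"dx":0,"dy":0,"dz":10,"wx":0,"wy":0,"wz":0,"jaw":45},{"dx":0,"dy":0,"dz":3,"wx":0,"wy":0,"wz":0,"jaw":45},{"dx":0,"dy":0,"dz":0,"wx":0,"wy":0,"wz":0,"jaw":45}]'
python3 go.py .445 -.225 .021 17.3
```

```text
t: 20.55
tool_pos: [0.4454, -0.2256, 0.0229]
tcp_rot: [0.805, -0.593, 0.002, -0.001]
ft_force: [0.2, 0.0, -0.2]
finger_gap: 0.0446
t 20.55 pos [ 0.4454 -0.2256  0.0229] head 17.26 gap 0.0446 F [ 0.2  0.  -0.2] q7 -1.03
shift [-0.7  0.2  1.9] turn [-0.2  -0.16 -0.04]
```

```bash
python3 -m jog '[{"dx":-0.5,"dy":0,"dz":0,"wx":0,"wy":0,"wz":0,"jaw":10},{"dx":0,"dy":0,"dz":0,"wx":0,"wy":0,"wz":0,"jaw":0},{"dx":0,"dy":0,"dz":0,"wx":0,"wy":0,"wz":0,"jaw":0},{"dx":0,"dy":0,"dz":0,"wx":0,"wy":0,"wz":0,"jaw":0}]'
python3 go.py .445 -.225 .08 17.3
```

```text
t: 21.05
tool_pos: [0.4455, -0.2253, 0.0232]
tcp_rot: [0.805, -0.593, 0.002, -0.001]
ft_force: [0.9, -0.8, -3.6]
finger_gap: 0.0249
t 21.05 pos [ 0.4455 -0.2253  0.0232] head 17.26 gap 0.0249 F [ 0.9 -0.8 -3.6] q7 -1.03
shift [ -0.2   0.1 -56.8] turn [-0.22 -0.19 -0.04]
```

```bash
python3 -m jog '[{"dx":0,"dy":0,"dz":-8,"wx":0,"wy":0,"wz":0,"jaw":0},{"dx":0,"dy":0,"dz":-15,"wx":0,"wy":0,"wz":0,"jaw":0},{"dx":0,"dy":0,"dz":-22,"wx":0,"wy":0,"wz":0,"jaw":0},{"dx":0,"dy":0,"dz":-25,"wx":0,"wy":0,"wz":0,"jaw":0},{"dx":0,"dy":0,"dz":-25,"wx":0,"wy":0,"wz":0,"jaw":0},{"dx":0,"dy":0,"dz":-25,"wx":0,"wy":0,"wz":0,"jaw":0},{"dx":0,"dy":0,"dz":-25,"wx":0,"wy":0,"wz":0,"jaw":0},{"dx":0,"dy":0,"dz":-10,"wx":0,"wy":0,"wz":0,"jaw":0},{"dx":0,"dy":0,"dz":0,"wx":0,"wy":0,"wz":0,"jaw":0}]'
python3 go.py .688 .119 .18 17.3;python3 look.py r; python3 look.py r2 top
```

```text
t: 22.18
tool_pos: [0.4432, -0.2238, 0.189]
tcp_rot: [0.805, -0.593, 0.003, -0.001]
ft_force: [0.7, -0.5, -4.9]
finger_gap: 0.0249
t 22.175 pos [ 0.4432 -0.2238  0.189 ] head 17.3 gap 0.0249 F [ 0.7 -0.5 -4.9] q7 -0.96
shift [-254.5 -335.6    9.7] turn [-0.27 -0.19  0.  ]
22.175 [ 0.4432 -0.2238  0.189 ] [[0.297, -0.955, 0.005], [-0.955, -0.297, -0.002], [0.003, -0.005, -1.0]] [ 0.7 -0.5 -4.9] 0.024948732392614557
22.225 [ 0.4429 -0.2238  0.1884] [[0.297, -0.955, 0.005], [-0.955, -0.297, -0.002], [0.003, -0.004, -1.0]] [-0.4  0.5 -4.1] 0.0254153821238917
```

View pics/r.png

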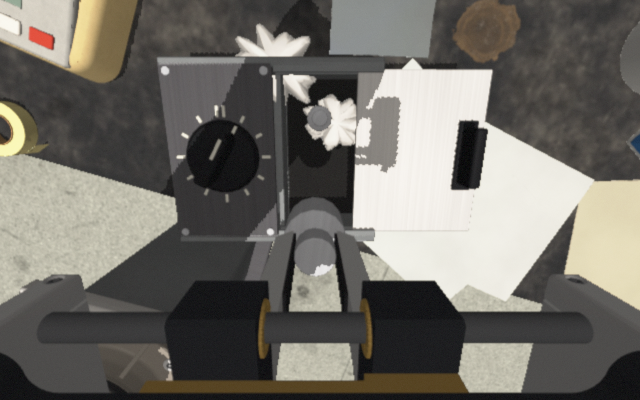

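View pics/r2.png

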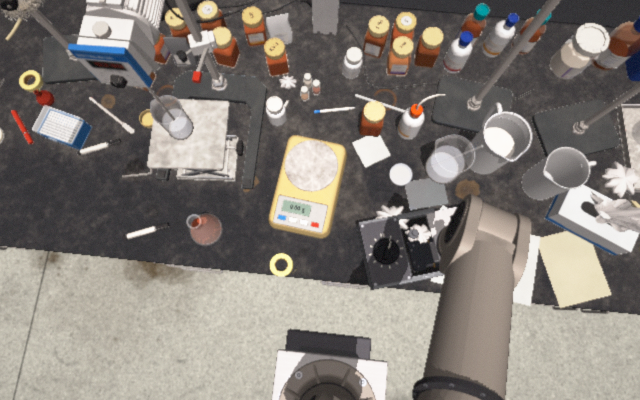

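The weight is held (gap 25 mm, about -4.5 N). The small weight stands in the case and the dial is at 1. Carrying it to the balance.

```bash
python3 -m jog '[{"dx":-12,"dy":-16,"dz":0,"wx":0,"wy":0,"wz":0,"jaw":0},{"dx":-20,"dy":-27,"dz":0,"wx":0,"wy":0,"wz":0,"jaw":0},{"dx":-25,"dy":-33,"dz":0,"wx":0,"wy":0,"wz":0,"jaw":0},{"dx":-25,"dy":-33,"dz":0,"wx":0,"wy":0,"wz":0,"jaw":0},{"dx":-25,"dy":-33,"dz":0,"wx":0,"wy":0,"wz":0,"jaw":0},{"dx":-25,"dy":-33,"dz":0,"wx":0,"wy":0,"wz":0,"jaw":0},{"dx":-25,"dy":-33,"dz":0,"wx":0,"wy":0,"wz":0,"jaw":0},{"dx":-20,"dy":-27,"dz":0,"wx":0,"wy":0,"wz":0,"jaw":0},{"dx":-12,"dy":-16,"dz":0,"wx":0,"wy":0,"wz":0,"jaw":0},{"dx":0,"dy":0,"dz":0,"wx":0,"wy":0,"wz":0,"jaw":0},{"dx":0,"dy":0,"dz":0,"wx":0,"wy":0,"wz":0,"jaw":0}]'
python3 go.py .688 .119 .18 17.3;python3 look.py s
```

```text
t: 23.65
tool_pos: [0.6252, 0.0378, 0.1741]
tcp_rot: [0.804, -0.594, -0.007, 0.004]
ft_force: [-0.3, -1.0, -4.2]
finger_gap: 0.0249
t 23.65 pos [0.6252 0.0378 0.1741] head 17.1 gap 0.0249 F [-0.3 -1.  -4.2] q7 -1.56
shift [-59.2 -83.8  -6.7] turn [ 0.84  0.33 -0.2 ]
23.65 [0.6252 0.0378 0.1741] [[0.294, -0.956, -0.016], [-0.956, -0.294, 0.001], [-0.006, 0.015, -1.0]] [-0.3 -1.  -4.2] 0.024944031115354842
```

View pics/s.png

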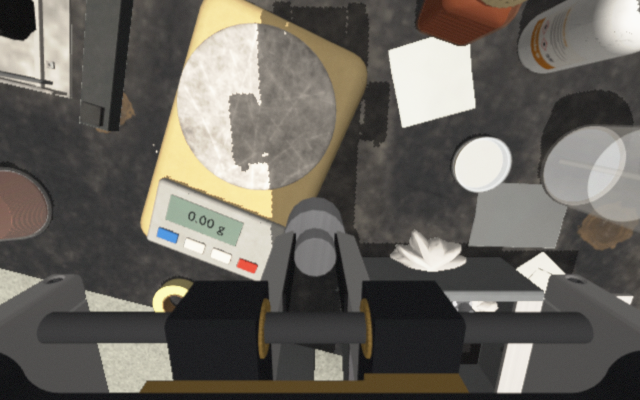

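Run:
```python
from h import *
import pickle
from scipy.optimize import least_squares
cm=pickle.load(open("s.pkl","rb"))
P=[(177,112),(336,100),(262,23),(256,190),(197,52),(318,54),(320,150),(196,160)]
W=np.array([ray(cm,p,.076)[:2] for p in P])
r=least_squares(lambda v:np.hypot(*(W-v[:2]).T)-v[2],[.69,.12,.08]);print(r.x,(r.fun*1e3).round(1))
im=cv2.imread("pics/s.png")
# check overlay
pts=np.array([proj(cm,[r.x[0]+.08*np.cos(a),r.x[1]+.08*np.sin(a),.076]) for a in np.linspace(0,2*np.pi,60)])
cv2.polylines(im,[pts.round().astype(int)],True,(0,0,255),1);cv2.imwrite("pics/sz.png",im[:260])
```

```text
[0.68914643 0.12191036 0.07923062] [ 0.   1.7  0.4  1.1 -3.1  2.4 -4.6  2. ]
```

View pics/sz.png

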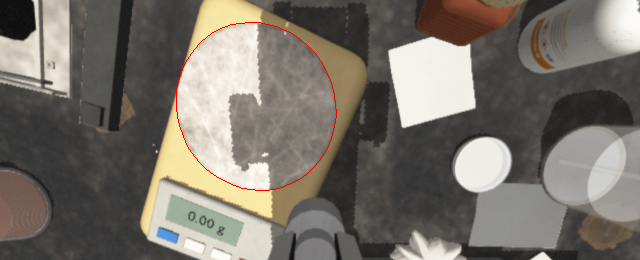

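```bash
python3 -m jog '[{"dx":-20,"dy":-27,"dz":0,"wx":0.8,"wy":0.3,"wz":0,"jaw":0},{"dx":-25,"dy":-33,"dz":0,"wx":0,"wy":0,"wz":0,"jaw":0},{"dx":-12,"dy":-16,"dz":10,"wx":0,"wy":0,"wz":0,"jaw":0},{"dx":0,"dy":0,"dz":10,"wx":0,"wy":0,"wz":0,"jaw":0},{"dx":0,"dy":0,"dz":0,"wx":0,"wy":0,"wz":0,"jaw":0}]'
python3 go.py .6895 .12 .0915 17.3
```

```text
t: 24.32
tool_pos: [0.6813, 0.1087, 0.1529]
tcp_rot: [0.802, -0.597, 0.001, 0.002]
ft_force: [-0.5, -0.2, -4.3]
finger_gap: 0.0253
t 24.325 pos [0.6813 0.1087 0.1529] head 16.63 gap 0.0253 F [-0.5 -0.2 -4.3] q7 -1.68
shift [ -8.7 -11.2  61.3] turn [ 0.11 -0.16 -0.67]
```

```bash
python3 -m jog '[{"dx":-7,"dy":-9,"dz":5,"wx":0.1,"wy":-0.1,"wz":-0.6,"jaw":0},{"dx":-1.5,"dy":-2,"dz":12,"wx":0,"wy":0,"wz":0,"jaw":0},{"dx":0,"dy":0,"dz":12,"wx":0,"wy":0,"wz":0,"jaw":0},{"dx":0,"dy":0,"dz":8,"wx":0,"wy":0,"wz":0,"jaw":0},{"dx":0,"dy":0,"dz":0,"wx":0,"wy":0,"wz":0,"jaw":0},{"dx":0,"dy":0,"dz":0,"wx":0,"wy":0,"wz":0,"jaw":0}]'
python3 go.py .6895 .12 .0915 17.3
```

```text
t: 25.08
tool_pos: [0.6894, 0.118, 0.1134]
tcp_rot: [0.805, -0.594, 0.001, 0.001]
ft_force: [-0.2, 0.8, -4.5]
finger_gap: 0.0251
t 25.075 pos [0.6894 0.118  0.1134] head 17.13 gap 0.0251 F [-0.2  0.8 -4.5] q7 -1.7
shift [-2.  -0.7 21.9] turn [ 0.04 -0.11 -0.17]
```

```bash
python3 -m jog '[{"dx":-1.8,"dy":-0.6,"dz":6,"wx":0,"wy":0,"wz":0,"jaw":0},{"dx":0,"dy":0,"dz":5,"wx":0,"wy":0,"wz":0,"jaw":0},{"dx":0,"dy":0,"dz":4,"wx":0,"wy":0,"wz":0,"jaw":0},{"dx":0,"dy":0,"dz":0,"wx":0,"wy":0,"wz":0,"jaw":0},{"dx":0,"dy":0,"dz":0,"wx":0,"wy":0,"wz":0,"jaw":0}]'
python3 go.py .6895 .12 .0915 17.3; python3 look.py u; python3 look.py u2 scene
python3 - <<'E'
from h import *
a=cv2.imread("pics/u2.png")[150:250,220:320];b=cv2.imread("pics/u.png")[100:300,220:420]
cv2.imwrite("pics/u3.png",np.hstack([cv2.resize(x,(400,400),interpolation=cv2.INTER_CUBIC) for x in(a,b)]))
E
```

```text
t: 25.7
tool_pos: [0.6898, 0.12, 0.098]
tcp_rot: [0.805, -0.594, 0.001, 0.0]
ft_force: [0.5, 1.0, -5.7]
finger_gap: 0.0253
t 25.7 pos [0.6898 0.12   0.098 ] head 17.13 gap 0.0253 F [ 0.5  1.  -5.7] q7 -1.71
shift [-0.1  0.3  6.5] turn [-0.02 -0.12 -0.17]
25.7 [0.6898 0.12   0.098 ] [[0.294, -0.956, 0.001], [-0.956, -0.294, -0.002], [0.002, -0.0, -1.0]] [ 0.5  1.  -5.7] 0.025261463963829757
25.75 [0.6898 0.1201 0.098 ] [[0.295, -0.956, 0.001], [-0.956, -0.295, -0.002], [0.002, -0.0, -1.0]] [ 0.6  0.7 -6.2] 0.02457431265450686
```

View pics/u3.png

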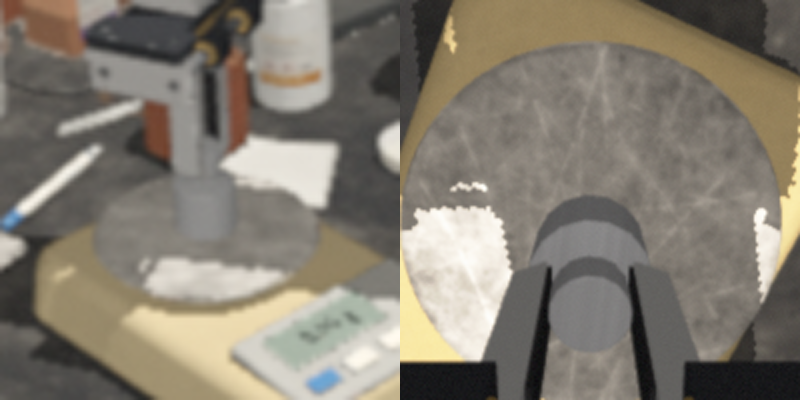

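```bash
python3 -m jog '[{"dx":0,"dy":0,"dz":2,"wx":0,"wy":0,"wz":0,"jaw":0},{"dx":0,"dy":0,"dz":1.5,"wx":0,"wy":0,"wz":0,"jaw":0},{"dx":0,"dy":0,"dz":1,"wx":0,"wy":0,"wz":0,"jaw":0},{"dx":0,"dy":0,"dz":0,"wx":0,"wy":0,"wz":0,"jaw":0}]'
python3 go.py .6895 .12 .0915 17.3
```

```text
t: 26.3
tool_pos: [0.6899, 0.12, 0.0935]
tcp_rot: [0.804, -0.594, 0.001, 0.0]
ft_force: [-0.5, 0.5, -5.1]
finger_gap: 0.025
t 26.3 pos [0.6899 0.12   0.0935] head 17.12 gap 0.025 F [-0.5  0.5 -5.1] q7 -1.71
shift [-0.2  0.4  2. ] turn [-0.04 -0.13 -0.18]
```

```bash
python3 -m jog '[{"dx":0,"dy":0,"dz":0.8,"wx":0,"wy":0,"wz":0,"jaw":0},{"dx":0,"dy":0,"dz":0.8,"wx":0,"wy":0,"wz":0,"jaw":0},{"dx":0,"dy":0,"dz":0,"wx":0,"wy":0,"wz":0,"jaw":0}]'; python3 -m jog '[{"dx":0,"dy":0,"dz":0.7,"wx":0,"wy":0,"wz":0,"jaw":0},{"dx":0,"dy":0,"dz":0,"wx":0,"wy":0,"wz":0,"jaw":0}]'
```

```text
t: 26.68
tool_pos: [0.6899, 0.12, 0.0918]
tcp_rot: [0.804, -0.594, 0.001, 0.0]
ft_force: [0.2, 0.3, -5.5]
finger_gap: 0.0252
t: 26.92
tool_pos: [0.6902, 0.1201, 0.0918]
tcp_rot: [0.804, -0.594, 0.001, 0.0]
ft_force: [1.0, -0.6, -5.6]
finger_gap: 0.0247
```

```bash
python3 -m jog '[{"dx":0,"dy":0,"dz":1,"wx":0,"wy":0,"wz":0,"jaw":0},{"dx":0,"dy":0,"dz":0,"wx":0,"wy":0,"wz":0,"jaw":0}]'; python3 -m jog '[{"dx":0,"dy":0,"dz":0.8,"wx":0,"wy":0,"wz":0,"jaw":0},{"dx":0,"dy":0,"dz":0,"wx":0,"wy":0,"wz":0,"jaw":0}]'
```

```text
t: 27.18
tool_pos: [0.6905, 0.1201, 0.0918]
tcp_rot: [0.804, -0.594, 0.002, -0.0]
ft_force: [-0.6, -0.2, -5.4]
finger_gap: 0.0253
t: 27.42
tool_pos: [0.6909, 0.1202, 0.0917]
tcp_rot: [0.804, -0.594, 0.002, -0.0]
ft_force: [-2.2, -0.2, -1.5]
finger_gap: 0.0247
```

The z reading has stopped at 0.0918 and the load has come off, so the weight is on the pan. I'll open gradually.

```bash
python3 -m jog '[{"dx":0,"dy":0,"dz":0,"wx":0,"wy":0,"wz":0,"jaw":45},{"dx":0,"dy":0,"dz":0,"wx":0,"wy":0,"wz":0,"jaw":45},{"dx":0,"dy":0,"dz":0,"wx":0,"wy":0,"wz":0,"jaw":45},{"dx":0,"dy":0,"dz":0,"wx":0,"wy":0,"wz":0,"jaw":45}]'; python3 look.py v
```

```text
t: 27.92
tool_pos: [0.6916, 0.1205, 0.0918]
tcp_rot: [0.804, -0.594, 0.002, -0.001]
ft_force: [-0.2, -0.8, 0.9]
finger_gap: 0.0449
27.925 [0.6916 0.1205 0.0918] [[0.294, -0.956, 0.005], [-0.956, -0.294, -0.001], [0.003, -0.005, -1.0]] [-0.2 -0.8  0.9] 0.044874331006108374
```

View pics/v.png

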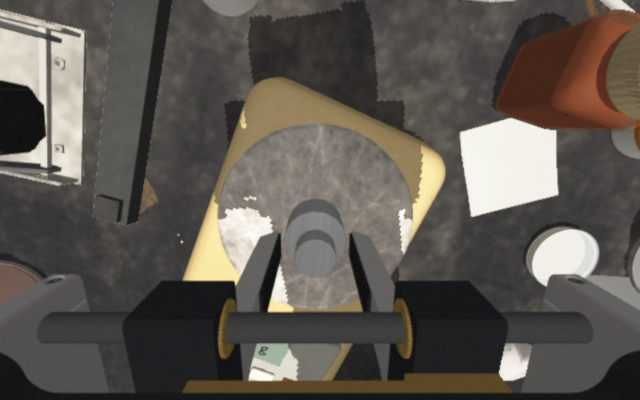

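Rising straight up and checking the result.

```bash
python3 -m jog '[{"dx":0,"dy":0,"dz":-10,"wx":0,"wy":0,"wz":0,"jaw":45},{"dx":0,"dy":0,"dz":-20,"wx":0,"wy":0,"wz":0,"jaw":45},{"dx":0,"dy":0,"dz":-30,"wx":0,"wy":0,"wz":0,"jaw":45},{"dx":0,"dy":10,"dz":-40,"wx":0,"wy":0,"wz":0,"jaw":45},{"dx":0,"dy":40,"dz":-30,"wx":0,"wy":0,"wz":0,"jaw":45},{"dx":0,"dy":40,"dz":0,"wx":0,"wy":0,"wz":0,"jaw":45},{"dx":0,"dy":0,"dz":0,"wx":0,"wy":0,"wz":0,"jaw":45},{"dx":0,"dy":0,"dz":0,"wx":0,"wy":0,"wz":0,"jaw":45}]'; python3 look.py w; python3 look.py w2 scene; python3 look.py w3 top
```

```text
t: 28.98
tool_pos: [0.6044, 0.0946, 0.236]
tcp_rot: [0.805, -0.594, 0.005, -0.004]
ft_force: [0.5, -0.1, 0.1]
finger_gap: 0.0452
28.975 [0.6044 0.0946 0.236 ] [[0.295, -0.955, 0.014], [-0.956, -0.295, 0.0], [0.004, -0.013, -1.0]] [ 0.5 -0.1  0.1] 0.04518953760654243
29.025 [0.6044 0.0947 0.2358] [[0.295, -0.955, 0.013], [-0.956, -0.295, 0.0], [0.004, -0.013, -1.0]] [0.3 0.3 0.6] 0.04458045621188933
29.075 [0.6044 0.0947 0.2352] [[0.295, -0.955, 0.013], [-0.956, -0.295, 0.0], [0.003, -0.012, -1.0]] [ 0.4 -0.6 -0.2] 0.044855884376016175
```

View pics/w.png

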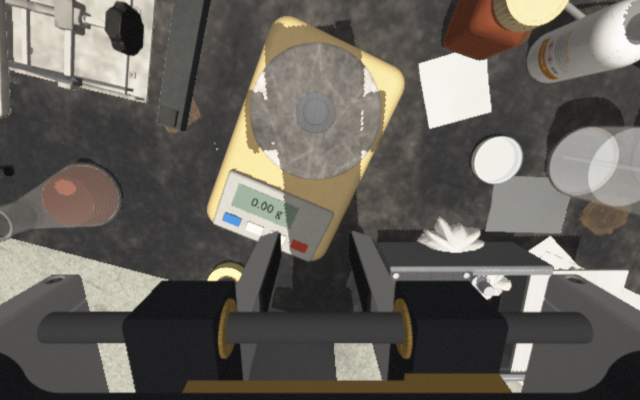

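View pics/w2.png

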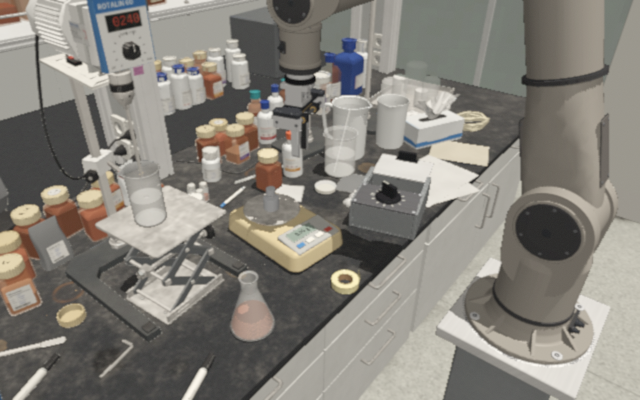

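View pics/w3.png

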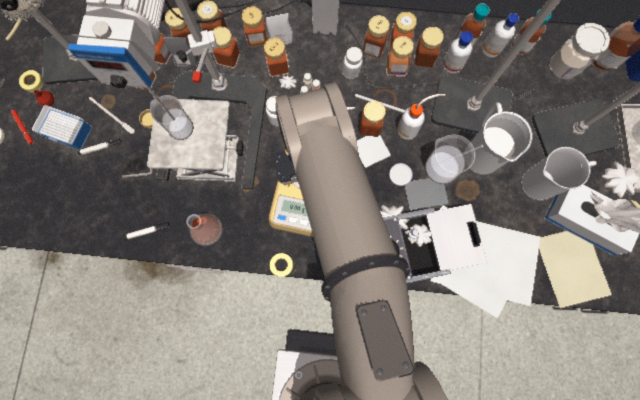

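Run:
```python
from h import *
import pickle
cm=pickle.load(open("w.pkl","rb"))
print("body top",ray(cm,(316,112),.112),"knob",ray(cm,(316,113),.14))
print("pan proj",proj(cm,[.6891,.1219,.076]))
cm=pickle.load(open("w3.pkl","rb"));print("handle (top cam)",ray(cm,(475,233),.112))
cv2.imwrite("pics/wz.png",cv2.resize(cv2.imread("pics/w.png")[30:190,230:410],None,fx=4,fy=3.6))
from workcell import arm
print(arm.sense()["t"],arm.job_done())
```

```text
body top [0.69035427 0.12127424 0.112     ] knob [0.68826732 0.12085286 0.14      ]
pan proj [314.97418366 114.15887895]
handle (top cam) [ 0.52878543 -0.36016169  0.112     ]
the job is handed in; nothing more can be done
29.125 None
```

View pics/wz.png

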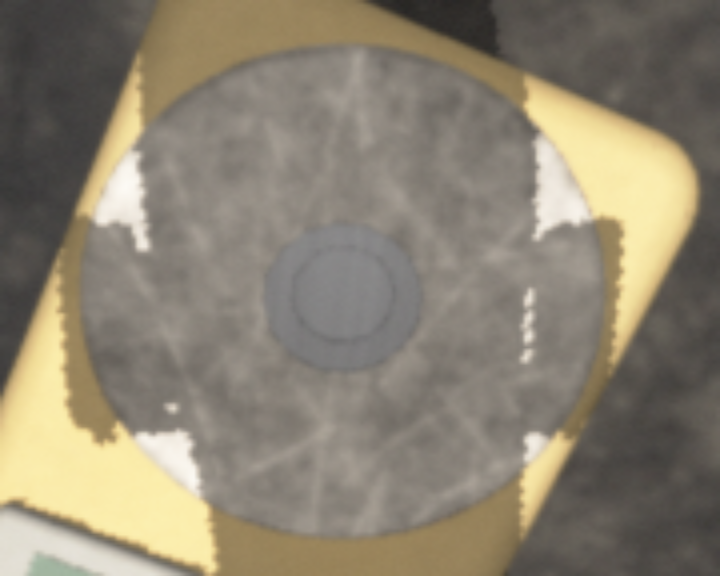

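I handed the job in at 29.1 s: the case is unlocked, the lid is open, and the larger weight stands upright on the balance pan. No result has been reported back to me.

- **Dial:** I turned it right to 2, left to 11, then right to 1, pausing on each mark. Wrist pictures showed the pointer on every mark, within about half a degree. It was still on 1 o'clock after the weight was lifted.
- **Lid:** I slid it 109.8 mm by its handle, until the force rose at the stop. I left it open.
- **Weight:** I took the larger one, measured at 44 mm across. It stands within about 2 mm of the pan's centre, with the gripper clear. I let go once the pan had taken its load.
- **Smaller weight:** it was undisturbed in the picture taken after the lift. In the last pictures it was hidden or only partly visible, so I did not check it again.
- **Other things:** the flask, petri dish and tape show where they were.

**Disagreements:**
- The fingertips are about 29 mm shorter than the reported TCP. My first close passed above the dial bar without touching it; I found this from the pictures and lowered the later grasps to match.
- Contact positions also differed from the camera's by about 2 mm in y, which I allowed for.
- The balance's display still reads 0.00 g.

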